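# Put the drive spindle stack back on the cane press reducer

### The job

The cane press has been stripped for washing: put its parts back on the upright spindle of the blue gear reducer, first the steel spacer, down on the bearing cap, then the brass washer, then the bronze bushing, flange down. Turn the bushing under light pressure until you feel its square hole drop over the spindle's square, then slide it fully home against the washer. Lower everything gently, never putting more than about 60 N on the reducer or its spindle, leave the other things on the counter alone, and let go.

Things in the scene. Friction and masses are not known exactly. Their poses are not given: they have to be found in the camera images.
- gearbox: Blue worm gear reducer, bolted down: foot flange 190 x 150 mm, 10 mm thick; housing 140 x 120 mm, its flat top 58 mm above the counter; on it a steel bearing cap 80 mm across. The output spindle stands straight up from the cap's centre. Origin: centre of the underside, on the spindle's axis; z up, x along the 190 mm side to the input shaft stub (110 mm out, 34 mm high).
- seat (a point): Centre of the bearing cap's top face, 64 mm above the counter, on the spindle's axis: where the spacer's underside comes to lie. Above it the steel spindle is round, 20 mm in diameter, up to 33 mm from the seat.
- shoulder (a point): On the spindle's axis, 66 mm above the seat: top of the spindle's square part, which is 14 mm across flats, 19.8 mm across its sharp corners (13.6 mm across flats at the very top, chamfered 2 mm down) and runs from 33 to 66 mm above the seat. Its angle differs each time and is not measured: this frame turns with the gearbox only. The spindle turns stiffly about its upright axis (about 0.12 N m) and stays where it is left.
- tip (a point): Top of the spindle's round pilot nose, on its axis, 76 mm above the seat. The nose is 12.4 mm in diameter, 10 mm tall, and its last 3 mm taper to 8 mm.
- spacer: Steel spacer tube, 36 mm outside, 22 mm bore, 30 mm tall, 0.1 to 0.2 kg, standing on end; both ends alike. Origin: centre of its underside, z along its axis.
- washer: Brass thrust washer, 50 mm outside, 22 mm bore, 5 mm thick, 0.07 kg, lying flat; both faces alike. Origin: centre of its underside, z along its axis.
- bushing: Copper-coloured bronze bushing, 36 mm tall, 0.17 to 0.3 kg, standing on its flange (46 mm across, 6 mm thick); above it a round barrel 32 mm across. A square hole 15 mm wide, sides along its own x and y, goes right through: it fits the spindle's square every quarter turn, within about 6 degrees; else it stops on the shoulder. Origin: centre of the flange's underside, z up.
- spanner: Bystander, to be left alone: a loose steel spanner, 180 mm long; origin at the centre of its underside.
- lime: Bystander, to be left alone: half a green lime, 52 mm across, cut face down; origin at the centre of its underside.
- cane_a: Bystander, to be left alone: a cut length of peeled cane, 190 mm long, 32 mm thick; origin at the centre of its underside.
- cane_b: Bystander, to be left alone: a shorter length of cane, 160 mm long, 28 mm thick; origin at the centre of its underside.
- nut: Bystander, to be left alone: a loose dark hexagon nut, 30 mm across flats, 16 mm tall (not part of the stack); origin at the centre of its underside.
- grease_tin: Bystander, to be left alone: a closed red tin of grease, 64 mm across, 55 mm tall; origin at the centre of its underside.
- cup: Bystander, to be left alone: an aluminium cup, 72 mm across, 85 mm tall; origin at the centre of its underside.
- roller_ring: Bystander, to be left alone: a black rubber roller ring, 54 mm outside, 28 mm inside, 20 mm tall (not part of the stack); origin at the centre of its underside.
Things that resemble listed ones, but are neither listed nor needed, are in the scene too. There is more than one size of the bushing; the one meant has the size given above. Leave any black look-alike of the washer alone.

How it is judged:
By the outcome, as a careful person would: the job done as asked, in the order asked, and still so for the second after the job is handed in, with the robot touching nothing.
It also fails if it takes over 72 s, if anything falls off the work surface, if the arm or the gripper's body presses on something with over 40 N, if the wrist force passes 120 N, or if a joint passes its speed limit or range.

### The arm

A 6-joint arm with a two-finger parallel gripper is mounted at the origin on the work surface. World frame = base frame: x ahead of the robot, y to its left, z up, the work surface at z = 0. Lengths are in mm, angles in rad, forces in N, time in s.
With the tool pointing down it reaches from about 350 to 775 mm from the base axis. Payload 7.3 kg.
Tool frame: the origin (TCP) lies between the finger pads; the fingertips stand 14 mm ahead of it and the grasp point (between the pads) lies 5 mm behind it; z points along the fingers, y is the line along which they close (so a half turn about z gives the same grasp; the last joint's range is limited). The gripper opens to 92 mm and grips with 3 to 60 N. Pads are 19 mm wide; open, the fingers measure 130 mm over their backs; the gripper's body (75 mm by 190 mm) begins 47 mm behind the grasp point.
Start: joints at [0.993, 0.342, 1.524, -0, 1.275, -0.146], TCP at [219.706, 476.84, 201.441] pointing down, gripper open.
Joint ranges: [-2.53, 2.53], [-0.77, 2.02], [0.04, 2.7], [-1, 4.14], [0.28, 2.66], [-3.11, 3.11]. Speed limits (rad/s): [2.57, 2.57, 3.14, 3.14, 3.14, 3.14].

### API

Orientations are given as [roll, pitch, yaw] about the fixed x, y, z axes, in that order (R = Rz(yaw) Ry(pitch) Rx(roll)).
In Python, from plant import get_obs, cams, close_job gives the robot as it stands. The module is installed in compiled form; this text tells all that it offers.
- The arm moves only by the shell command python3 -m creep 'ROWS'. ROWS is JSON, a list of rows, each an object of numbers: "hand": the opening, from 0 (shut) to 1 (fully open); "tx", "ty", "tz": the shift along the tool's x, y, z in m; "spin": the turn about the tool's z in degrees. In form: [{"hand": .., "tx": .., "ty": .., "tz": .., "spin": ..}, ...]. A call has 1 to 5 rows; each row shifts and turns the commanded pose from where the row before left it, along the tool's axes as they then stand; what a row does not reach is not made up. A row lasts 1/8 s, in which the tool goes at most 62.5 mm and 10.7 degrees, less where a joint would pass 70% of its speed; a pose out of reach is approached as far as the arm can. A call is refused whole if a number of a shift passes 0.0625 or a number of a turn 10.7, either way. A call with a gripper value outside its range is refused whole. The fingers move at their own pace and stop on an object; the grip force is fixed at half the most. Time passes only in rows, so rows that do not move let the fingers close. It gives the time, the measured TCP pose, the force, the opening and the grip force at its end, in the units of the state.
- get_obs(): the state, without advancing time (a new reading comes with each control period).
- cams.capture(name): name is "scene" or "side" or "wrist"; returns a dict with "color" (384x512x3 uint8, red, green, blue), "K" (3x3 intrinsics, pixels), "R" (3x3) and "t" (3): a world point X has camera coordinates R X + t. Camera axes: x right, y down, z forward; pixel columns grow to the right and rows downward; lengths in mm; the calibration is good to about 2 mm. A picture is of the moment at which its call begins. There is no depth.
- close_job(): hands the job in; it is judged then, once.
The state is a dict: "time": time; "joint_positions": joint angles; "dq": joint speeds; "tau": joint torques, N m; "tool_pos": TCP position; "tcp_rot": TCP orientation; "contact_force": force on the tool from outside, world axes, zero at the start; "moment": the same for the moment, N m; "grip_width": finger opening in mm; "finger_force": force on a finger pad.
Only numpy, scipy, OpenCV 4.12 (cv2) and the standard library are available. Lean on these libraries where they do the work, as an engineer would, in place of code of your own. Each camera call takes 0.05 s, during which the arm holds its last target. There are 200 camera calls.

## Working session

There is one attempt and no reset: what is moved stays moved. The work goes in short steps, Python scripts to look and compute and a shell command to move; the robot and the scene stay as the last step left them, time stands still between calls to the robot, and variables do not carry over. Pictures are saved under pics/ and viewed, at most 10 in all, crops included, and the job is handed in when it is done.

```bash
mkdir -p pics
cat > h.py <<'E'
import numpy as np, cv2
from plant import get_obs, cams
def cap(n,f=None):
    d=cams.capture(n)
    if f: cv2.imwrite('pics/'+f,cv2.cvtColor(d['color'],cv2.COLOR_RGB2BGR))
    return d
def ray(d,u,v,z):
    R=np.array(d['R']);t=np.array(d['t']).ravel();c=-R.T@t
    r=R.T@np.linalg.inv(d['K'])@np.array([u,v,1.]);return c+r*(z-c[2])/r[2]
def proj(d,X):
    p=np.array(d['K'])@(np.array(d['R'])@np.array(X,float)+np.array(d['t']).ravel());return p[:2]/p[2]
E
python3 - <<'E'
from h import *
import pickle
o=get_obs();print(o)
D={n:cap(n) for n in('scene','side','wrist')}
pickle.dump(D,open('d0.pkl','wb'))
for n in D: print(n,-np.array(D[n]['R']).T@np.array(D[n]['t']).ravel(), np.array(D[n]['R'])[2])
ims=[cv2.cvtColor(D[n]['color'],cv2.COLOR_RGB2BGR) for n in D]
cv2.imwrite('pics/s.png',cv2.resize(ims[0],(800,600)));cv2.imwrite('pics/sd.png',cv2.resize(ims[1],(800,600)))
E
```

```text
{'time': 0.0, 'joint_positions': array([ 9.93026811e-01,  3.42732726e-01,  1.52502568e+00, -5.81454394e-06,
        1.27540369e+00, -1.45965562e-01]), 'dq': array([-0.00053015,  0.00089684,  0.0002481 ,  0.00050513,  0.00027977,
       -0.00027718]), 'tau': array([-1.75122317e-03, -4.31239629e+01, -2.44221872e+01,  7.16068083e-02,
        5.57091774e-02, -1.57018653e-04]), 'tool_pos': array([219.4328623 , 476.44417216, 200.7367843 ]), 'tcp_rot': array([-3.14003909e+00, -2.22771409e-04,  2.70979022e+00]), 'contact_force': array([-0.42496479, -0.29818203,  0.2381446 ]), 'moment': array([-0.05602109,  0.00639815,  0.02208034]), 'finger_force': 0.0, 'grip_width': 91.72979515061057}
scene [1211.2956858   281.46074149  935.69055328] [-0.56866127 -0.25883571 -0.78078706]
side [ 433.1951132  1223.64929213  874.82033626] [ 0.12069897 -0.84573408 -0.51977459]
wrist [159.17186657 504.89245977 383.57431512] [ 0.22703998 -0.10615416 -0.96808272]
```

View pics/s.png

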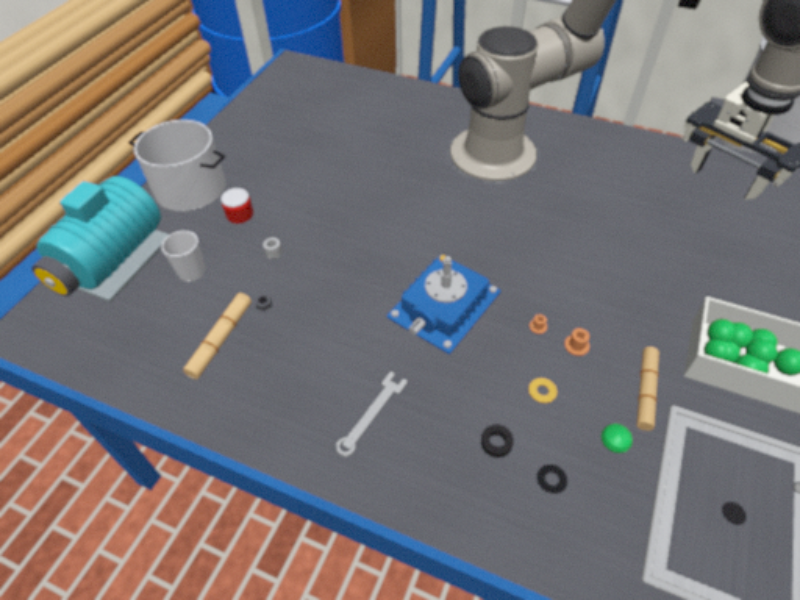

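View pics/sd.png

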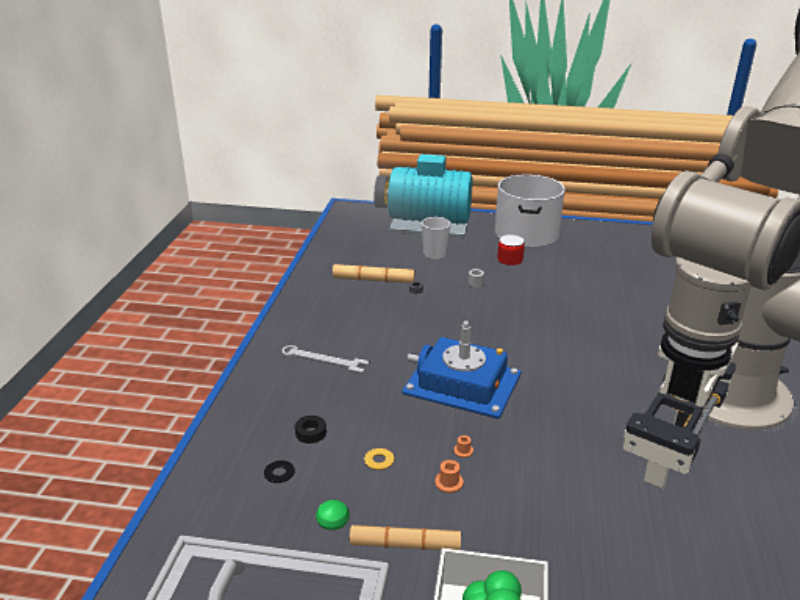

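Scene picture (800x600): the spacer is at (271,246), not to be confused with the nut at (263,302) or the cup at (184,256). The brass washer is at (543,389), with black look-alikes at (552,478) and (497,440). There are two bushings, a large one at (578,341) and a small one at (540,323). The spindle tip is at (447,258). I'll check sizes next.

```bash
cat > m.py <<'E'
from h import *
import pickle
D=pickle.load(open('d0.pkl','rb'))
def blobs(d,lo,hi,amin=25):
    hsv=cv2.cvtColor(d['color'],cv2.COLOR_RGB2HSV);m=cv2.inRange(hsv,lo,hi)
    n,l,s,c=cv2.connectedComponentsWithStats(m)
    return [(s[i],c[i]) for i in range(1,n) if s[i][4]>amin]
for n in('scene','side'):
    d=D[n]
    for name,lo,hi,z in(('bronze',(5,120,80),(15,255,255),18),('brass',(18,120,120),(28,255,255),2.5)):
        for s,c in blobs(d,lo,hi):
            X=ray(d,*c,z)
            if 350<np.hypot(*X[:2])<900: 
                x,y,w,h,a=s; L=ray(d,x,c[1],z);Rr=ray(d,x+w,c[1],z)
                print(n,name,c.round(1),s,X.round(1),'width',np.linalg.norm(L-Rr).round(1))
cr=[]
for n,pts in(('scene',[(271,246),(447,270),(560,335)]),('side',[(476,278),(465,345),(455,465)])):
    for p in pts:
        x,y=int(p[0]/1.5625),int(p[1]/1.5625);im=cv2.cvtColor(D[n]['color'],cv2.COLOR_RGB2BGR)[y-30:y+30,x-32:x+32]
        print(n,x-32,y-30);cr.append(cv2.resize(im,(256,240),interpolation=cv2.INTER_CUBIC))
cv2.imwrite('pics/c.png',np.vstack([np.hstack(cr[:3]),np.hstack(cr[3:])]))
E
python3 m.py
```

```text
scene bronze [236.  21.] [ 219    0   34   46 1336] [-406.7 -535.3   18. ] width 166.5
scene bronze [123.8  64.4] [111  54  25  22  80] [ 111.6 -825.4   18. ] width 108.7
scene bronze [344.4 207.3] [339 202  11  11  89] [491.8 246.4  18. ] width 32.8
scene bronze [369.5 218.8] [362 210  15  17 191] [504.1 324.9  18. ] width 43.7
scene brass [496.1  92.8] [489  89  15   8  50] [-296.2  648.6    2.5] width 58.2
scene brass [346.9 249.5] [339 242  17  16 172] [620.2 290.7   2.5] width 47.5
side bronze [389.6 131.5] [360 123  63  19 841] [ 175.  -806.9   18. ] width 278.5
side bronze [296.4 285.7] [291 279  12  14 125] [482.8 257.   18. ] width 31.3
side bronze [287.2 305.1] [278 295  19  20 276] [498.6 331.6  18. ] width 47.1
side bronze [247.1 343.4] [246 337   3  13  36] [574.5 468.1  18. ] width 6.8
side bronze [270.9 344.1] [270 338   3  14  37] [521.2 461.1  18. ] width 6.8
side brass [242.1 293.2] [233 287  19  14 173] [619.9 291.6   2.5] width 49.3
scene 141 127
scene 254 142
scene 326 184
side 272 147
side 265 190
side 259 267
```

View pics/c.png

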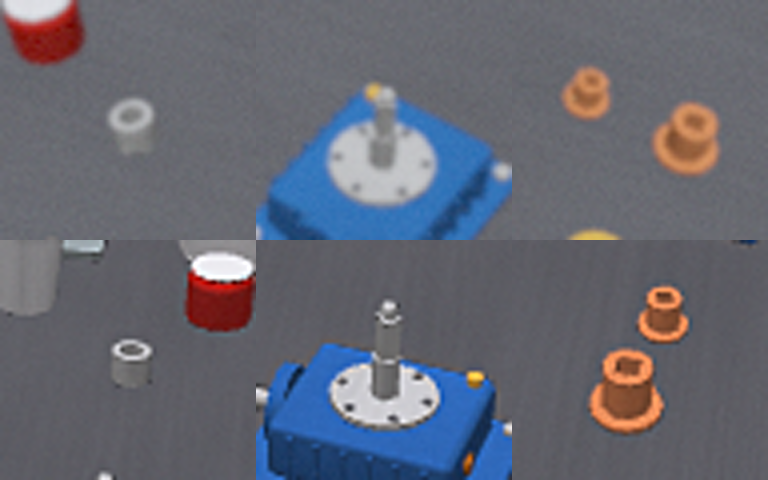

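The crops confirm it: the large bushing measures 44–47 mm across the flange, so it's the one described, and the small one is 32 mm. The spacer's top ring is at about (174,156) in the scene image and (305,174) in side. The spindle tip is at (286.7,165) in scene and (298.2,206) in side.

Run:
```python
from h import *
import pickle
D=pickle.load(open('d0.pkl','rb'))
def tri(a,b):
    A=[]
    for n,p in(('scene',a),('side',b)):
        d=D[n];P=np.array(d['K'])@np.c_[np.array(d['R']),np.array(d['t']).ravel()]
        A.append(P)
    X=cv2.triangulatePoints(A[0],A[1],np.array(a,float).reshape(2,1),np.array(b,float).reshape(2,1));return (X[:3]/X[3]).ravel()
for nm,a,b,z in(('spacer top',(173.75,156),(305,174.5),30),('tip',(286.7,165),(298.2,206.5),140),('cap',(285.5,182.7),(297.2,228.7),64),('bush top',(370,214),(287.2,299),36)):
    print(nm,tri(a,b).round(1),ray(D['scene'],*a,z).round(1),ray(D['side'],*b,z).round(1))
o=get_obs()
from scipy.spatial.transform import Rotation as Ro
R=Ro.from_euler('xyz',o['tcp_rot']).as_matrix();print(R.round(3))
w=D['wrist'];c=-np.array(w['R']).T@np.array(w['t']).ravel();print('cam in tool',R.T@(c-o['tool_pos']), (R.T@np.array(w['R']).T).round(3))
```

```text
spacer top [ 508.3 -335.8   25.2] [ 512.4 -332.3   30. ] [ 507.8 -327.4   30. ]
tip [502.1  59.9 136.9] [504.3  60.5 140. ] [502.   65.1 140. ]
cap [501.6  59.6  59.6] [506.2  61.3  64. ] [501.   65.1  64. ]
bush top [499.1 322.7  30.9] [500.8 321.5  36. ] [499.5 329.3  36. ]
[[-0.908  0.419 -0.001]
 [ 0.419  0.908 -0.001]
 [ 0.    -0.001 -1.   ]]
cam in tool [  66.69304793    0.285681   -182.63866848] [[ 0.001 -0.968 -0.251]
 [ 1.     0.001 -0.   ]
 [ 0.001 -0.251  0.968]]
```

```bash
python3 -m creep '[{"hand":1,"spin":-8.24},{"hand":1,"spin":-8.24},{"hand":1,"spin":-8.25},{"hand":1,"tx":-0.058},{"hand":1,"tx":-0.058}]'
python3 -m creep '[{"hand":1,"tx":-0.058},{"hand":1,"tx":-0.058},{"hand":1,"tx":-0.058},{"hand":1,"ty":-0.062},{"hand":1,"ty":-0.062}]'
python3 -m creep '[{"hand":1,"ty":-0.062},{"hand":1,"ty":-0.062},{"hand":1,"ty":-0.062},{"hand":1,"ty":-0.062},{"hand":1,"ty":-0.062}]'
```

```text
invalid input at $[0]: expected keys hand, tx, ty, tz, spin
invalid input at $[0]: expected keys hand, tx, ty, tz, spin
invalid input at $[0]: expected keys hand, tx, ty, tz, spin
```

```bash
python3 -m creep '[{"hand":1,"tx":0,"ty":0,"tz":0,"spin":-8.24},{"hand":1,"tx":0,"ty":0,"tz":0,"spin":-8.24},{"hand":1,"tx":0,"ty":0,"tz":0,"spin":-8.25},{"hand":1,"tx":-0.058,"ty":0,"tz":0,"spin":0},{"hand":1,"tx":-0.058,"ty":0,"tz":0,"spin":0}]'
python3 -m creep '[{"hand":1,"tx":-0.058,"ty":0,"tz":0,"spin":0},{"hand":1,"tx":-0.058,"ty":0,"tz":0,"spin":0},{"hand":1,"tx":-0.058,"ty":0,"tz":0,"spin":0},{"hand":1,"tx":0,"ty":-0.062,"tz":0,"spin":0},{"hand":1,"tx":0,"ty":-0.062,"tz":0,"spin":0}]'
```

```text
time: 0.78
tool_pos: [336.5, 477.0, 201.5]
tcp_rot: [3.141, 0.0, -3.14]
contact_force: [0.1, 1.6, 0.3]
grip_width: 91.8
finger_force: 0.0
time: 1.4
tool_pos: [510.3, 351.2, 198.3]
tcp_rot: [-3.14, -0.003, 3.142]
contact_force: [-0.4, -0.4, 0.4]
grip_width: 91.9
finger_force: 0.0
```

```bash
python3 -m creep '[{"hand":1,"tx":0,"ty":-0.062,"tz":0,"spin":0},{"hand":1,"tx":0,"ty":-0.062,"tz":0,"spin":0},{"hand":1,"tx":0,"ty":-0.062,"tz":0,"spin":0},{"hand":1,"tx":0,"ty":-0.062,"tz":0,"spin":0},{"hand":1,"tx":0,"ty":-0.062,"tz":0,"spin":0}]'
python3 -m creep '[{"hand":1,"tx":0,"ty":-0.062,"tz":0,"spin":0},{"hand":1,"tx":0,"ty":-0.062,"tz":0,"spin":0},{"hand":1,"tx":0,"ty":-0.062,"tz":0,"spin":0},{"hand":1,"tx":0,"ty":-0.062,"tz":0,"spin":0},{"hand":1,"tx":0,"ty":-0.062,"tz":0,"spin":0}]'
python3 -m creep '[{"hand":1,"tx":0,"ty":-0.062,"tz":0,"spin":0},{"hand":1,"tx":0,"ty":0,"tz":0.035,"spin":0},{"hand":1,"tx":0,"ty":0,"tz":0.035,"spin":0},{"hand":1,"tx":0,"ty":0,"tz":0,"spin":0}]'
python3 - <<'E'
from h import *
import pickle
o=get_obs();d=cap('wrist','w1.png');pickle.dump((d,o),open('w1.pkl','wb'));print(o['tool_pos'])
print(proj(d,[509.5,-330,30]))
E
```

```text
time: 2.02
tool_pos: [509.2, 40.9, 201.3]
tcp_rot: [3.142, 0.0, -3.142]
contact_force: [-0.0, 0.5, -0.1]
grip_width: 92.0
finger_force: 0.0
time: 2.65
tool_pos: [509.2, -269.2, 201.2]
tcp_rot: [3.141, -0.0, 3.141]
contact_force: [1.2, 0.4, 0.0]
grip_width: 91.7
finger_force: 0.0
time: 3.15
tool_pos: [507.8, -328.0, 128.4]
tcp_rot: [3.137, -0.005, 3.141]
contact_force: [0.0, -0.7, 0.4]
grip_width: 91.4
finger_force: 0.0
[ 507.8326386  -328.04761087  128.44117223]
[251.48747229 188.67504633]
```

View pics/w1.png

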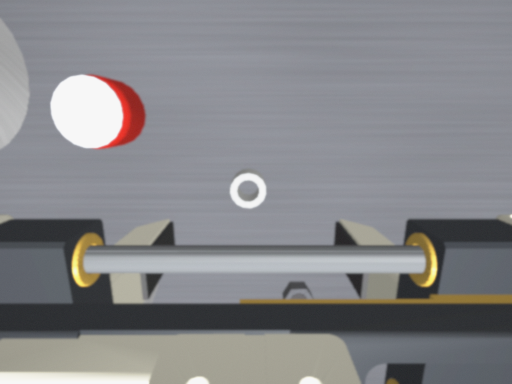

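Wrist image: spacer ring centre at (248,190), 3 px from where I predicted. The nut at (298,293) and the tin at (88,112) are clear of the fingers.

```bash
cat >> h.py <<'E'
def ell(d,lo,hi,near,amin=60,r=60):
    "fit ellipse to outer contour of HSV-mask blob nearest to pixel"
    m=cv2.inRange(cv2.cvtColor(d['color'],cv2.COLOR_RGB2HSV),lo,hi)
    cs=[c for c in cv2.findContours(m,cv2.RETR_EXTERNAL,cv2.CHAIN_APPROX_NONE)[0] if cv2.contourArea(c)>amin]
    E=[cv2.fitEllipse(c) for c in cs if len(c)>5]
    E=[e for e in E if np.hypot(e[0][0]-near[0],e[0][1]-near[1])<r]
    return sorted(E,key=lambda e:np.hypot(e[0][0]-near[0],e[0][1]-near[1]))[:2]
E
python3 - <<'E'
from h import *
import pickle
d,o=pickle.load(open('w1.pkl','rb'));print(d['color'][190,230:268,0])
for e in ell(d,(0,0,200),(180,60,255),(248,190)): print(e,ray(d,*e[0],30))
print(get_obs()['tool_pos'])
E
```

```text
[217 240 243 244 244 242 231 194 157 143 142 142 143 142 143 144 142 142
 142 141 142 143 143 142 141 139 133 131 163 219 241 244 245 244 241 224
 178 148]
((247.7364044189453, 190.37681579589844), (34.222190856933594, 35.463077545166016), 87.10921478271484) [ 511.21522628 -333.68285895   30.        ]
[ 509.08838363 -328.80246915  130.71575922]
```

```bash
python3 -m creep '[{"hand":1,"tx":-0.002,"ty":-0.005,"tz":0.035,"spin":0},{"hand":1,"tx":0,"ty":0,"tz":0.035,"spin":0},{"hand":1,"tx":0,"ty":0,"tz":0.034,"spin":0},{"hand":1,"tx":0,"ty":0,"tz":0,"spin":0},{"hand":0,"tx":0,"ty":0,"tz":0,"spin":0}]'
python3 -m creep '[{"hand":0,"tx":0,"ty":0,"tz":0,"spin":0},{"hand":0,"tx":0,"ty":0,"tz":0,"spin":0},{"hand":0,"tx":0,"ty":0,"tz":0,"spin":0},{"hand":0,"tx":0,"ty":0,"tz":0,"spin":0}]'
```

```text
time: 3.82
tool_pos: [512.9, -335.1, 29.8]
tcp_rot: [-3.139, 0.003, -3.141]
contact_force: [-0.6, 0.2, -0.6]
grip_width: 86.0
finger_force: 0.0
time: 4.32
tool_pos: [511.6, -334.2, 27.6]
tcp_rot: [-3.142, 0.0, 3.141]
contact_force: [0.3, -0.4, -0.0]
grip_width: 46.5
finger_force: 0.0
```

```bash
python3 -m creep '[{"hand":0,"tx":0,"ty":0,"tz":0,"spin":0},{"hand":0,"tx":0,"ty":0,"tz":0,"spin":0},{"hand":0,"tx":0,"ty":0,"tz":0,"spin":0}]'
python3 -m creep '[{"hand":0.55,"tx":0,"ty":0,"tz":0,"spin":0},{"hand":0.55,"tx":0,"ty":0,"tz":0,"spin":0},{"hand":0.55,"tx":0,"ty":0,"tz":0,"spin":10},{"hand":0.55,"tx":0,"ty":0,"tz":0,"spin":10},{"hand":0.55,"tx":0,"ty":0,"tz":0,"spin":10}]'
python3 -m creep '[{"hand":0.55,"tx":0,"ty":0,"tz":0,"spin":10},{"hand":0.55,"tx":0,"ty":0,"tz":0,"spin":10},{"hand":0.55,"tx":0,"ty":0,"tz":0,"spin":10},{"hand":0.55,"tx":0,"ty":0,"tz":0,"spin":10},{"hand":0.55,"tx":0,"ty":0,"tz":0,"spin":10}]'
python3 -m creep '[{"hand":0.55,"tx":0,"ty":0,"tz":0,"spin":10},{"hand":0,"tx":0,"ty":0,"tz":0,"spin":0},{"hand":0,"tx":0,"ty":0,"tz":0,"spin":0},{"hand":0,"tx":0,"ty":0,"tz":0,"spin":0},{"hand":0,"tx":0,"ty":0,"tz":0,"spin":0}]'
```

```text
time: 4.7
tool_pos: [511.6, -334.2, 27.3]
tcp_rot: [3.141, -0.0, 3.141]
contact_force: [0.6, -0.3, -0.3]
grip_width: 16.3
finger_force: 0.0
time: 5.32
tool_pos: [511.6, -334.2, 27.4]
tcp_rot: [3.142, -0.0, 2.612]
contact_force: [-0.1, -0.7, -0.1]
grip_width: 50.3
finger_force: 0.0
time: 5.95
tool_pos: [511.6, -334.2, 27.4]
tcp_rot: [3.142, -0.0, 1.739]
contact_force: [0.2, -0.4, 0.7]
grip_width: 50.5
finger_force: 0.0
time: 6.58
tool_pos: [511.5, -334.2, 27.4]
tcp_rot: [3.142, -0.0, 1.572]
contact_force: [0.1, 0.5, -0.3]
grip_width: 15.1
finger_force: 0.0
```

Run:
```python
from h import *
d=cap('wrist');s=cap('side')
a=cv2.cvtColor(d['color'],cv2.COLOR_RGB2BGR);b=cv2.cvtColor(s['color'],cv2.COLOR_RGB2BGR)
p=proj(s,[511,-334,30]);print(p,get_obs()['grip_width'],get_obs()['tool_pos'])
x,y=int(p[0])-50,int(p[1])-60
cv2.imwrite('pics/k.png',np.hstack([cv2.resize(a,(400,300)),cv2.resize(b[y:y+96,x:x+128],(400,300))]))
```

```text
[304.27363386 173.55985712] 7.371303020593101 [ 511.57702484 -334.22951548   27.41695729]
```

View pics/k.png

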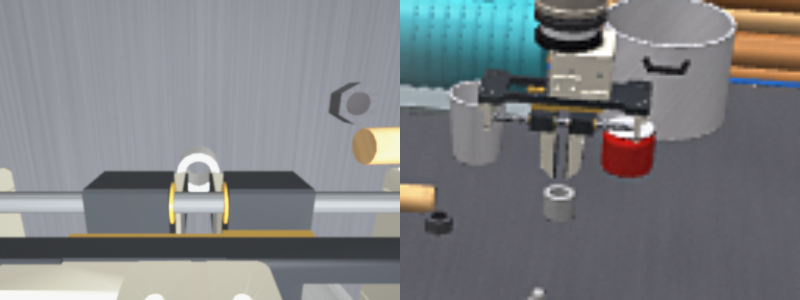

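The side crop shows the fingertips shut just above or behind the spacer. It's still standing at its place and hasn't been gripped. I'll check the heights numerically.

Run:
```python
from h import *
import pickle
d1,o1=pickle.load(open('w1.pkl','rb'));d=cap('wrist','k2.png');o=get_obs();pickle.dump((d,o),open('w2.pkl','wb'))
print(np.array(d['K']).round(1),o['tool_pos'],o['grip_width'],o['joint_positions'])
for n,D in(('w1',d1),('w2',d)):
    c=-np.array(D['R']).T@np.array(D['t']).ravel();print(n,'cam',c, D['R'][2])
print(proj(d1,[511.2,-333.7,30]),proj(d,[511.2,-333.7,30]),proj(d,[511.2,-333.7,0]))
for z in(30,20,10,0,-10,-20): print(z,ray(d1,247.7,190.4,z).round(1),ray(d,253.5,211,z).round(1))
p=proj(d,[*o['tool_pos'][:2],o['tool_pos'][2]-14]);print('tip',p)
a=cv2.cvtColor(d['color'],cv2.COLOR_RGB2BGR);cv2.imwrite('pics/k3.png',cv2.resize(a[160:310,160:350],(760,600),interpolation=cv2.INTER_CUBIC))
```

```text
[[295.4   0.  254. ]
 [  0.  295.4 192.6]
 [  0.    0.    1. ]] [ 511.56199353 -334.20763431   27.38329754] 3.5853711835548365 [-7.04100655e-01  6.72354397e-01  1.48269439e+00  9.73322656e-05
  9.86553958e-01 -7.04384961e-01]
w1 cam [ 442.18453228 -328.77399323  311.51547394] [ 0.24559524  0.00430916 -0.96936289]
w2 cam [ 512.13982258 -266.93392718  210.1368115 ] [ 7.52195254e-05 -2.51231352e-01 -9.67927064e-01]
[247.71886173 190.36175028] [252.4896432  222.57044077] [252.70424283 208.51131571]
30 [ 511.2 -333.7   30. ] [ 511.8 -325.8   30. ]
20 [ 513.7 -333.9   20. ] [ 511.8 -329.1   20. ]
10 [ 516.1 -334.1   10. ] [ 511.8 -332.4   10. ]
0 [ 518.6 -334.2    0. ] [ 511.8 -335.6    0. ]
-10 [ 521.1 -334.4  -10. ] [ 511.8 -338.9  -10. ]
-20 [ 523.5 -334.6  -20. ] [ 511.8 -342.2  -20. ]
tip [253.13133493 214.98392229]
```

View pics/k3.png

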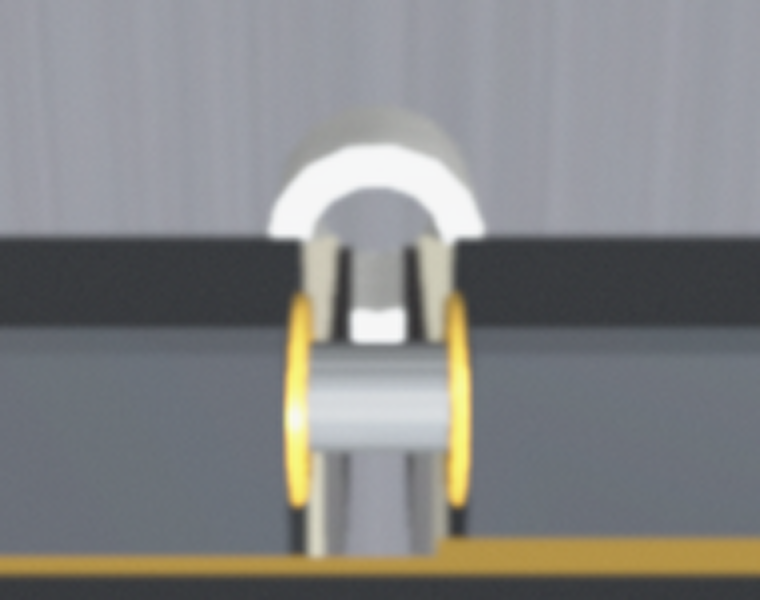

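The ring's size and position confirm the spacer is where I measured it. The fingertips sit higher than the reported TCP implies, roughly 30 mm, so I'll lower in guarded steps and let contact settle it.

```bash
python3 -m creep '[{"hand":0.55,"tx":0,"ty":0,"tz":0,"spin":0},{"hand":0.55,"tx":0,"ty":0,"tz":0,"spin":0},{"hand":0.55,"tx":0,"ty":0,"tz":0,"spin":0},{"hand":0.55,"tx":0,"ty":0,"tz":0,"spin":0}]'
python3 -m creep '[{"hand":0.55,"tx":0,"ty":0,"tz":0.005,"spin":0},{"hand":0.55,"tx":0,"ty":0,"tz":0.005,"spin":0},{"hand":0.55,"tx":0,"ty":0,"tz":0,"spin":0}]'
python3 -m creep '[{"hand":0.55,"tx":0,"ty":0,"tz":0.004,"spin":0},{"hand":0.55,"tx":0,"ty":0,"tz":0,"spin":0}]' | sed -n '2p;4p'
```

```text
time: 7.22
tool_pos: [511.6, -334.2, 27.4]
tcp_rot: [3.142, -0.0, 1.571]
contact_force: [0.3, -0.7, 0.1]
grip_width: 39.3
finger_force: 0.0
time: 7.6
tool_pos: [511.2, -333.9, 16.6]
tcp_rot: [-3.141, -0.001, 1.571]
contact_force: [1.0, -0.5, 0.3]
grip_width: 50.3
finger_force: 0.0
tool_pos: [511.4, -334.1, 13.0]
contact_force: [0.2, -0.5, -0.6]
```

```bash
python3 -m creep '[{"hand":0.55,"tx":0,"ty":0,"tz":0.004,"spin":0},{"hand":0.55,"tx":0,"ty":0,"tz":0.004,"spin":0},{"hand":0,"tx":0,"ty":0,"tz":0,"spin":0},{"hand":0,"tx":0,"ty":0,"tz":0,"spin":0},{"hand":0,"tx":0,"ty":0,"tz":0,"spin":0}]'
python3 - <<'E'
from h import *
s=cap('side');b=cv2.cvtColor(s['color'],cv2.COLOR_RGB2BGR)
o=get_obs();print(o['grip_width'],o['finger_force'],o['tool_pos'])
p=proj(s,[511,-334,30]);x,y=int(p[0])-32,int(p[1])-36
cv2.imwrite('pics/k4.png',cv2.resize(b[y:y+60,x:x+72],(720,600),interpolation=cv2.INTER_CUBIC))
E
```

```text
time: 8.48
tool_pos: [511.7, -334.3, 5.5]
tcp_rot: [3.141, 0.0, 1.571]
contact_force: [0.8, -1.0, -0.0]
grip_width: 25.1
finger_force: 0.0
21.274576893492906 0.0 [ 511.63697188 -334.27369807    5.54292872]
```

View pics/k4.png

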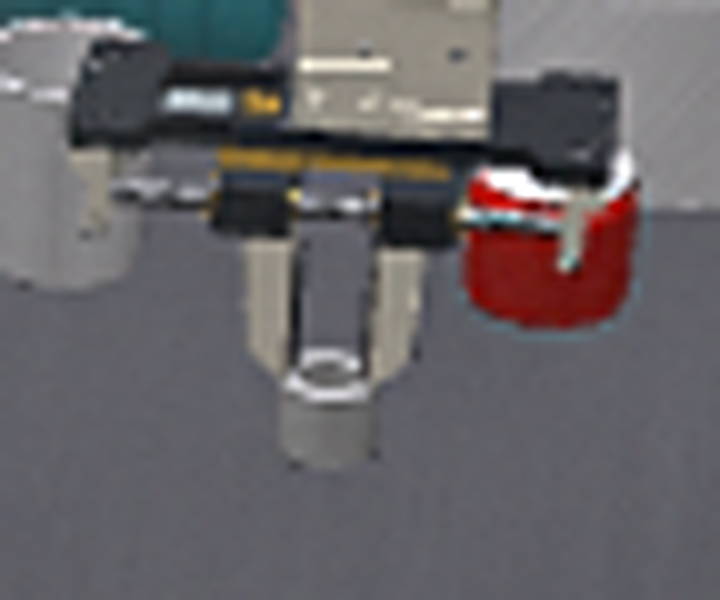

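The side crop shows the fingers shut to about 21 mm, with the spacer ring at (328,375) in front of or below their tips. The scene view should resolve the ambiguity.

Run:
```python
from h import *
import pickle
s=cap('scene');w=cap('wrist');sd=cap('side');pickle.dump((s,w,sd,get_obs()),open('w3.pkl','wb'))
def crop(d,p,w,h,W,H):
    b=cv2.cvtColor(d['color'],cv2.COLOR_RGB2BGR);x,y=int(p[0])-w//2,int(p[1])-h//2;print(x,y,W/w)
    return cv2.resize(b[y:y+h,x:x+w],(W,H),interpolation=cv2.INTER_CUBIC)
print(proj(s,[511,-334,30]),proj(s,[511,-334,0]))
cv2.imwrite('pics/k5.png',np.hstack([crop(s,proj(s,[511,-334,40]),40,60,400,600),crop(w,(253,240),80,120,400,600)]))
```

```text
[173.52209702 155.5842726 ] [175.14805347 161.76203991]
152 123 10.0
213 180 5.0
```

View pics/k5.png

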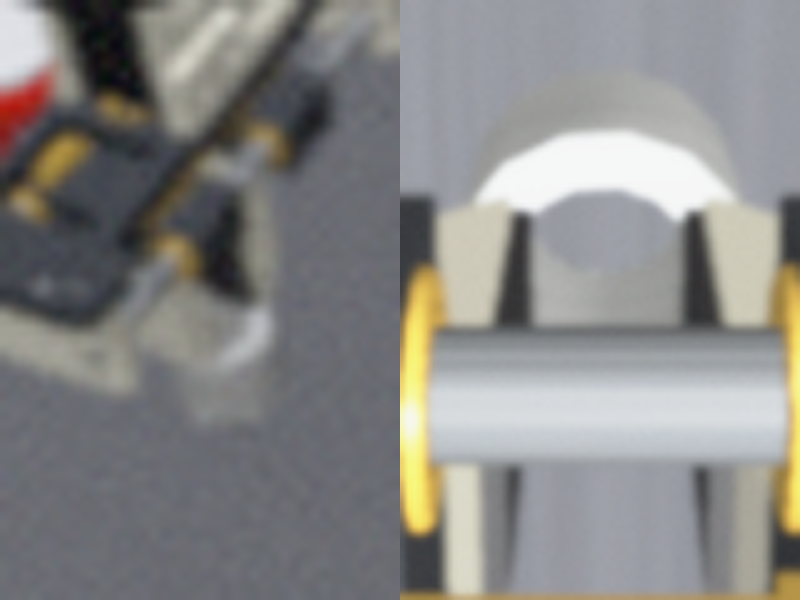

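```bash
python3 - <<'E'
import pickle
o=pickle.load(open('w3.pkl','rb'))[3];print(o['grip_width'],o['finger_force'],o['tool_pos'])
E
python3 -m creep '[{"hand":0,"tx":0,"ty":0,"tz":0,"spin":0},{"hand":0,"tx":0,"ty":0,"tz":0,"spin":0}]'
```

```text
9.293928454472379 0.0 [ 511.59404358 -334.23135119    5.49429372]
time: 8.93
tool_pos: [511.6, -334.2, 5.4]
tcp_rot: [3.141, -0.0, 1.571]
contact_force: [-0.3, -0.6, 0.2]
grip_width: -0.0
finger_force: 0.0
```

```bash
python3 -m creep '[{"hand":0.55,"tx":0,"ty":0,"tz":0,"spin":0},{"hand":0.55,"tx":0,"ty":0,"tz":0,"spin":0},{"hand":0.55,"tx":0,"ty":0,"tz":0,"spin":0},{"hand":0.55,"tx":0,"ty":0,"tz":0,"spin":0},{"hand":0.55,"tx":0,"ty":0,"tz":0,"spin":0}]' | tail -2
python3 -m creep '[{"hand":0.55,"tx":0,"ty":0,"tz":0.002,"spin":0},{"hand":0.55,"tx":0,"ty":0,"tz":0.002,"spin":0}]' | sed -n '2p;4p;5p'
python3 -m creep '[{"hand":0.55,"tx":0,"ty":0,"tz":0.002,"spin":0},{"hand":0.55,"tx":0,"ty":0,"tz":0.002,"spin":0}]' | sed -n '2p;4p;5p'
```

```text
grip_width: 46.0
finger_force: 0.0
tool_pos: [511.5, -334.2, 1.2]
contact_force: [0.6, 0.3, -0.4]
grip_width: 50.6
tool_pos: [511.5, -334.2, -2.8]
contact_force: [0.3, -0.6, 0.2]
grip_width: 50.7
```

```bash
python3 -m creep '[{"hand":0.55,"tx":0,"ty":0,"tz":0.003,"spin":0},{"hand":0.55,"tx":0,"ty":0,"tz":0.002,"spin":0}]' | sed -n '2p;4p;5p'
python3 -m creep '[{"hand":0,"tx":0,"ty":0,"tz":0,"spin":0},{"hand":0,"tx":0,"ty":0,"tz":0,"spin":0},{"hand":0,"tx":0,"ty":0,"tz":0,"spin":0}]'
```

```text
tool_pos: [511.5, -334.1, -7.9]
contact_force: [0.5, 0.6, 0.0]
grip_width: 50.5
time: 10.68
tool_pos: [511.6, -334.2, -7.6]
tcp_rot: [3.141, -0.0, 1.571]
contact_force: [-0.0, -0.2, 0.2]
grip_width: 34.2
finger_force: 30.0
```

```bash
python3 -m creep '[{"hand":0,"tx":0,"ty":0,"tz":-0.03,"spin":0},{"hand":0,"tx":0,"ty":0,"tz":-0.06,"spin":0},{"hand":0,"tx":0,"ty":0,"tz":-0.06,"spin":0},{"hand":0,"tx":0,"ty":0,"tz":-0.06,"spin":0},{"hand":0,"tx":0,"ty":-0.0085,"tz":-0.03,"spin":0}]'
python3 -m creep '[{"hand":0,"tx":0.05,"ty":0,"tz":0,"spin":0},{"hand":0,"tx":0.06,"ty":0,"tz":0,"spin":0},{"hand":0,"tx":0.06,"ty":0,"tz":0,"spin":0},{"hand":0,"tx":0.06,"ty":0,"tz":0,"spin":0},{"hand":0,"tx":0.06,"ty":0,"tz":0,"spin":0}]' | tail -2
python3 -m creep '[{"hand":0,"tx":0.06,"ty":0,"tz":0,"spin":0},{"hand":0,"tx":0.046,"ty":0,"tz":0,"spin":0},{"hand":0,"tx":0,"ty":0,"tz":0,"spin":0},{"hand":0,"tx":0,"ty":0,"tz":0,"spin":0},{"hand":0,"tx":0,"ty":0,"tz":0,"spin":0}]'
python3 - <<'E'
from h import *
import pickle
d=cap('wrist','w4.png');o=get_obs();pickle.dump((d,o),open('w4.pkl','wb'))
print(o['tool_pos'],o['contact_force'],proj(d,[503,62,140]),proj(d,[503,62,64]),proj(d,[*(o['tool_pos'][:2]),o['tool_pos'][2]+37.6]))
E
```

```text
time: 11.3
tool_pos: [504.0, -334.7, 236.3]
tcp_rot: [3.137, 0.003, 1.571]
contact_force: [-0.6, -1.0, -1.3]
grip_width: 34.1
finger_force: 30.0
grip_width: 34.3
finger_force: 30.0
time: 12.55
tool_pos: [503.2, 60.6, 232.3]
tcp_rot: [-3.141, 0.0, 1.569]
contact_force: [-0.1, 0.4, -0.8]
grip_width: 34.3
finger_force: 30.0
[503.19923792  60.56134126 232.34032957] [ 0.55870708  0.15323311 -2.42741312] [253.2133689  186.97131929] [253.41086173 172.29643142] [252.82637753 246.40308272]
```

View pics/w4.png

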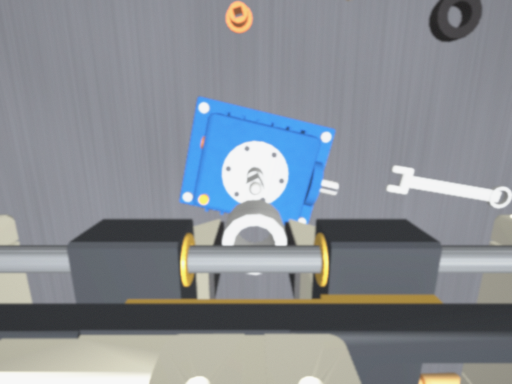

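Wrist view: the spacer is held between the pads, ring near (254,243). The bearing cap is centred near (255,174) and the spindle tip near (256,188). Next I'll fit these numerically.

Run:
```python
from h import *
import pickle
d,o=pickle.load(open('w4.pkl','rb'));im=d['color']
hsv=cv2.cvtColor(im,cv2.COLOR_RGB2HSV)
m=((hsv[...,1]<60)&(hsv[...,2]>120)).astype(np.uint8)*255
m[:, :215]=0;m[:,295:]=0;m[:135]=0;m[204:]=0
cs=cv2.findContours(m,cv2.RETR_EXTERNAL,cv2.CHAIN_APPROX_NONE)[0];c=max(cs,key=cv2.contourArea)
c=c[(c[:,0,1]<196)]
e=cv2.fitEllipse(c);print(e,ray(d,*e[0],64))
# perspective-corrected: cast each edge point to z=64, fit circle
P=np.array([ray(d,*p,64)[:2] for p in c[:,0]+0.0]);A=np.c_[2*P,np.ones(len(P))];s=np.linalg.lstsq(A,(P**2).sum(1),rcond=None)[0]
r=np.sqrt(s[2]+s[0]**2+s[1]**2);print('circle',s[:2],r,np.abs(np.hypot(*(P-s[:2]).T)-r).std())
g=cv2.cvtColor(im,cv2.COLOR_RGB2GRAY)
print(' '*4,*range(244,270))
for v in range(164,204): print(v,*g[v,244:270])
```

```text
((254.595947265625, 173.38294982910156), (64.50179290771484, 65.27976989746094), 88.7836685180664) [504.42949679  60.66745126  64.        ]
circle [504.42714066  59.6499114 ] 39.46175431160537 0.16878241393677046
     244 245 246 247 248 249 250 251 252 253 254 255 256 257 258 259 260 261 262 263 264 265 266 267 268 269
164 246 246 246 246 246 246 246 246 246 246 246 246 246 246 246 246 246 246 246 246 246 246 246 246 246 246
165 246 246 246 246 246 246 246 246 245 244 244 245 245 246 246 246 246 246 246 246 246 246 246 246 246 246
166 246 246 246 246 246 246 245 243 240 235 233 236 240 242 244 245 246 246 246 246 246 246 246 246 246 246
167 246 246 246 246 246 245 240 228 213 200 195 201 212 220 231 240 244 245 246 246 246 246 246 246 246 246
168 246 246 246 246 245 239 221 191 170 161 161 164 173 182 198 220 234 243 246 246 246 246 246 246 246 246
169 246 246 246 245 238 217 184 162 153 152 155 159 162 167 173 189 215 237 245 246 246 246 246 246 246 246
170 246 246 245 241 219 182 160 157 162 169 174 176 175 173 172 176 192 223 241 245 246 246 246 246 246 246
171 246 246 244 233 19
[... 2841 characters left out ...]
 246 246 245 241 233 225 225 237 243 245 245 246 246
198 246 245 245 245 245 245 245 245 244 244 244 245 244 244 242 238 223 198 180 183 212 235 243 245 246 246
199 245 244 242 241 239 239 238 235 231 230 231 232 231 228 223 212 188 167 157 160 184 223 241 245 246 246
200 241 236 224 213 206 204 202 198 192 191 192 193 192 187 182 174 165 158 153 157 177 218 239 245 245 245
201 220 203 181 168 163 162 162 161 160 160 160 160 161 160 160 159 157 158 157 160 174 210 235 242 244 243
202 177 163 154 151 150 150 149 151 151 152 151 153 154 155 155 156 158 158 158 161 168 187 214 228 231 229
203 153 150 148 147 147 148 149 150 150 150 152 153 154 155 155 157 158 159 160 160 163 169 181 193 198 195
```

```bash
python3 - <<'E'
from h import *
import pickle
d,o=pickle.load(open('w4.pkl','rb'));g=cv2.cvtColor(d['color'],cv2.COLOR_RGB2GRAY)
for v in (208,214,220,226,232): print(v,*g[v,216:292])
for p in((255.2,188.7),(255.0,188.9)): print(ray(d,*p,140))
E
python3 -m creep '[{"hand":0,"tx":-0.0005,"ty":0.0006,"tz":0.045,"spin":0},{"hand":0,"tx":0,"ty":0,"tz":0.045,"spin":0},{"hand":0,"tx":0,"ty":0,"tz":0,"spin":0},{"hand":0,"tx":0,"ty":0,"tz":0,"spin":0}]'
```

```text
208 139 140 142 143 144 145 147 148 150 149 150 150 152 150 152 153 153 151 147 146 145 144 146 145 145 146 145 144 145 144 145 145 145 145 145 147 148 148 152 152 155 155 157 158 159 158 160 160 160 161 162 163 163 165 166 165 165 166 165 162 156 153 148 148 148 148 148 149 148 149 148 148 149 149 149 148
214 148 150 150 150 151 150 149 148 148 147 148 146 140 138 139 140 143 145 147 147 148 148 148 150 151 151 154 159 169 183 195 201 203 206 208 211 214 215 216 218 218 221 224 223 219 212 200 189 180 176 172 172 173 172 172 172 172 172 170 169 166 165 165 164 158 152 150 150 149 147 148 147 147 146 148 149
220 182 185 186 177 162 147 141 142 147 146 146 143 143 145 146 152 170 195 220 233 241 243 245 245 245 245 245 246 246 246 246 245 246 246 245 245 245 245 245 245 245 245 245 245 245 245 245 245 245 245 245 245 245 245 245 245 243 238 227 207 186 174 170 169 167 165 159 150 145 142 141 147 161 174 183 187
226 190 181 151 105 64 51 56 79 112 137 151 174 210 233 242 244 245 245 245 245 245 245 245 245 245 245 245 244 243 241 236 229 220 211 202 199 197 196 192 185 184 187 198 213 226 234 238 242 243 244 244 245 245 245 245 245 245 245 245 245 245 244 242 237 224 201 178 156 123 81 54 50 63 92 134 168
232 157 114 73 53 49 56 80 140 210 238 244 245 245 245 245 245 245 245 245 245 244 240 226 194 163 151 150 148 147 148 148 148 148 149 148 148 148 148 146 146 145 147 149 150 151 151 149 148 149 148 148 148 158 186 219 238 244 245 245 245 245 245 245 245 245 245 244 237 206 141 82 54 48 50 62 94
[504.902595   60.2949206 140.       ]
[504.71086588  60.09753303 140.        ]
time: 13.1
tool_pos: [504.9, 60.7, 144.0]
tcp_rot: [3.139, -0.0, 1.57]
contact_force: [-0.2, 0.6, -0.7]
grip_width: 34.5
finger_force: 30.0
```

```bash
python3 -m creep '[{"hand":0,"tx":0,"ty":0,"tz":0.006,"spin":0},{"hand":0,"tx":0,"ty":0,"tz":0.006,"spin":0},{"hand":0,"tx":0,"ty":0,"tz":0,"spin":0}]' | sed -n '2,4p'
python3 -m creep '[{"hand":0,"tx":0,"ty":0,"tz":0.003,"spin":0},{"hand":0,"tx":0,"ty":0,"tz":0.002,"spin":0},{"hand":0,"tx":0,"ty":0,"tz":0,"spin":0}]' | sed -n '2p;4p'
python3 -m creep '[{"hand":0,"tx":0,"ty":0,"tz":0.003,"spin":0},{"hand":0,"tx":0,"ty":0,"tz":0,"spin":0}]' | sed -n '2p;4p'
```

```text
tool_pos: [503.5, 61.3, 130.3]
tcp_rot: [-3.141, -0.0, 1.571]
contact_force: [-0.8, -0.7, -1.6]
tool_pos: [503.6, 61.3, 125.3]
contact_force: [-0.5, -1.1, -0.8]
tool_pos: [503.6, 61.3, 122.2]
contact_force: [-0.2, -0.1, -1.1]
```

```bash
python3 -m creep '[{"hand":0,"tx":0,"ty":0,"tz":0.003,"spin":0},{"hand":0,"tx":0,"ty":0,"tz":0,"spin":0}]' | sed -n '2p;4p'
python3 -m creep '[{"hand":0,"tx":0,"ty":0,"tz":0.003,"spin":0},{"hand":0,"tx":0,"ty":0,"tz":0,"spin":0}]' | sed -n '2p;4p'
python3 - <<'E'
from h import *
import pickle
from scipy.spatial.transform import Rotation as Ro
for n in('w1.pkl','w2.pkl','w4.pkl'):
    d,o=pickle.load(open(n,'rb'));R=Ro.from_euler('xyz',o['tcp_rot']).as_matrix();c=-np.array(d['R']).T@np.array(d['t']).ravel();print((R.T@(c-o['tool_pos'])).round(2),o['dq'].round(3))
E
```

```text
tool_pos: [503.6, 61.2, 119.2]
contact_force: [-0.0, -0.2, -2.2]
tool_pos: [503.6, 61.2, 116.2]
contact_force: [-0.4, -0.6, -1.8]
[ 6.6600e+01  7.0000e-02 -1.8273e+02] [ 0.009 -0.049 -0.074 -0.001  0.033 -0.001]
[  67.29    0.6  -182.75] [-0.    -0.001  0.    -0.     0.     0.002]
[  67.29    0.58 -182.74] [ 0.001  0.001 -0.     0.002  0.     0.002]
```

```bash
for i in 1 2 3 ; do :; done
python3 -m creep '[{"hand":0,"tx":0,"ty":0,"tz":0.005,"spin":0},{"hand":0,"tx":0,"ty":0,"tz":0.005,"spin":0},{"hand":0,"tx":0,"ty":0,"tz":0.005,"spin":0},{"hand":0,"tx":0,"ty":0,"tz":0.005,"spin":0},{"hand":0,"tx":0,"ty":0,"tz":0,"spin":0}]' | sed -n '2p;4p'
python3 -m creep '[{"hand":0,"tx":0,"ty":0,"tz":0.003,"spin":0},{"hand":0,"tx":0,"ty":0,"tz":0,"spin":0}]' | sed -n '2p;4p'
python3 -m creep '[{"hand":0,"tx":0,"ty":0,"tz":0.003,"spin":0},{"hand":0,"tx":0,"ty":0,"tz":0,"spin":0}]' | sed -n '2p;4p'
```

```text
tool_pos: [503.5, 61.1, 95.8]
contact_force: [0.1, -3.2, -2.6]
tool_pos: [503.8, 61.2, 93.3]
contact_force: [0.6, -2.6, -2.1]
tool_pos: [503.9, 61.2, 90.3]
contact_force: [1.3, -3.0, -1.7]
```

```bash
python3 -m creep '[{"hand":0,"tx":-0.0005,"ty":0,"tz":0,"spin":0},{"hand":0,"tx":0,"ty":0,"tz":0.003,"spin":0},{"hand":0,"tx":0,"ty":0,"tz":0,"spin":0}]' | sed -n '2p;4p'
python3 -m creep '[{"hand":0,"tx":0,"ty":0,"tz":0.004,"spin":0},{"hand":0,"tx":0,"ty":0,"tz":0,"spin":0}]' | sed -n '2p;4p'
```

```text
tool_pos: [503.6, 60.6, 87.1]
contact_force: [1.9, -2.5, -3.8]
tool_pos: [503.6, 60.5, 83.0]
contact_force: [1.1, -4.8, -3.5]
```

```bash
python3 -m creep '[{"hand":0,"tx":-0.0005,"ty":0,"tz":0,"spin":0},{"hand":0,"tx":0,"ty":0,"tz":0.004,"spin":0},{"hand":0,"tx":0,"ty":0,"tz":0,"spin":0}]' | sed -n '2p;4p'
python3 -m creep '[{"hand":0,"tx":0,"ty":0,"tz":0.005,"spin":0},{"hand":0,"tx":0,"ty":0,"tz":0.005,"spin":0},{"hand":0,"tx":0,"ty":0,"tz":0,"spin":0}]' | sed -n '2p;4p'
```

```text
tool_pos: [503.6, 60.3, 79.1]
contact_force: [0.9, -2.7, -2.9]
tool_pos: [503.5, 60.2, 68.8]
contact_force: [1.9, -2.8, -3.0]
```

```bash
python3 -m creep '[{"hand":0,"tx":-0.0004,"ty":0.0003,"tz":0.005,"spin":0},{"hand":0,"tx":0,"ty":0,"tz":0.004,"spin":0},{"hand":0,"tx":0,"ty":0,"tz":0,"spin":0}]' | sed -n '2p;4p'
python3 -m creep '[{"hand":0,"tx":0,"ty":0,"tz":0.002,"spin":0},{"hand":0,"tx":0,"ty":0,"tz":0,"spin":0}]' | sed -n '2p;4p'
python3 -m creep '[{"hand":0,"tx":0,"ty":0,"tz":0.001,"spin":0},{"hand":0,"tx":0,"ty":0,"tz":0,"spin":0}]' | sed -n '2p;4p'
```

```text
tool_pos: [503.6, 60.1, 59.9]
contact_force: [0.0, -0.9, -1.5]
tool_pos: [503.9, 60.1, 58.3]
contact_force: [0.3, 0.8, -1.0]
tool_pos: [504.0, 59.9, 57.4]
contact_force: [0.3, -0.5, -1.5]
```

Lateral forces are gone, so the spindle axis in TCP terms is about (503.9, 60.0). Down the last bit, then release.

```bash
python3 -m creep '[{"hand":0,"tx":0,"ty":0,"tz":0.001,"spin":0},{"hand":0,"tx":0,"ty":0,"tz":0,"spin":0}]' | sed -n '2p;4p'
python3 -m creep '[{"hand":0,"tx":0,"ty":0,"tz":0.0005,"spin":0},{"hand":0,"tx":0,"ty":0,"tz":0,"spin":0}]' | sed -n '2p;4p'
python3 -m creep '[{"hand":0,"tx":0,"ty":0,"tz":0.0005,"spin":0},{"hand":0,"tx":0,"ty":0,"tz":0,"spin":0}]' | sed -n '1,4p'
```

```text
tool_pos: [504.0, 59.9, 56.4]
contact_force: [0.7, -0.5, -1.9]
tool_pos: [504.1, 59.9, 56.4]
contact_force: [-2.1, 0.1, 5.5]
time: 18.73
tool_pos: [504.1, 59.9, 56.3]
tcp_rot: [3.141, -0.0, 1.571]
contact_force: [-3.4, 0.7, 10.3]
```

```bash
python3 -m creep '[{"hand":0.6,"tx":0,"ty":0,"tz":0,"spin":0},{"hand":0.6,"tx":0,"ty":0,"tz":0,"spin":0},{"hand":0.6,"tx":0,"ty":0,"tz":0,"spin":0},{"hand":0.6,"tx":0,"ty":0,"tz":-0.01,"spin":0},{"hand":0.6,"tx":0,"ty":0,"tz":-0.03,"spin":0}]' | sed -n '2,5p'
python3 -m creep '[{"hand":0.6,"tx":0,"ty":0,"tz":-0.04,"spin":0},{"hand":0.6,"tx":0,"ty":0,"tz":-0.04,"spin":0},{"hand":0.6,"tx":0.056,"ty":0.028,"tz":0,"spin":0},{"hand":0.6,"tx":0.056,"ty":0.028,"tz":0,"spin":0},{"hand":0.6,"tx":0.056,"ty":0.028,"tz":0,"spin":0}]' | sed -n '2p'
python3 -m creep '[{"hand":0.6,"tx":0.056,"ty":0.028,"tz":0,"spin":0},{"hand":0.6,"tx":0.007,"ty":0.004,"tz":0.03,"spin":0},{"hand":0.6,"tx":0,"ty":0,"tz":0.04,"spin":0},{"hand":0.6,"tx":0,"ty":0,"tz":0,"spin":0},{"hand":0.6,"tx":0,"ty":0,"tz":0,"spin":0}]' | sed -n '1,5p'
python3 - <<'E'
from h import *
import pickle
d=cap('wrist','w5.png');o=get_obs();pickle.dump((d,o),open('w5.pkl','wb'));print(o['tool_pos'])
for e in ell(d,(18,120,120),(30,255,255),proj(d,[620,291,5])): print(e,ray(d,*e[0],5))
D=pickle.load(open('d0.pkl','rb'))['scene']
for n,u,v,z in(('ring',497,440,10),('blackw',552,478,2),('lime',618,437,10)): print(n,ray(D,u/1.5625,v/1.5625,z))
E
```

```text
tool_pos: [503.0, 59.9, 95.2]
tcp_rot: [-3.138, -0.0, 1.571]
contact_force: [-0.2, -0.7, -0.2]
grip_width: 55.3
tool_pos: [588.8, 229.2, 176.5]
time: 20.6
tool_pos: [620.7, 290.6, 107.5]
tcp_rot: [3.139, -0.001, 1.57]
contact_force: [0.2, -0.1, 0.8]
grip_width: 55.1
[621.11474968 290.67393285 108.07605009]
((253.0560302734375, 183.8944549560547), (46.381324768066406, 47.69950485229492), 95.01373291015625) [620.62194237 292.8437039    5.        ]
ring [748.59223198 245.8068656   10.        ]
blackw [773.69331547 347.64960753   2.        ]
lime [664.29914926 431.28162735  10.        ]
```

```bash
python3 -m creep '[{"hand":0.65,"tx":0.0018,"ty":-0.001,"tz":0,"spin":0},{"hand":0.65,"tx":0,"ty":0,"tz":0.04,"spin":0},{"hand":0.65,"tx":0,"ty":0,"tz":0.04,"spin":0},{"hand":0.65,"tx":0,"ty":0,"tz":0.035,"spin":0},{"hand":0.65,"tx":0,"ty":0,"tz":0,"spin":0}]' | sed -n '2,5p'
python3 -m creep '[{"hand":0.65,"tx":0,"ty":0,"tz":0.004,"spin":0},{"hand":0.65,"tx":0,"ty":0,"tz":0,"spin":0}]' | sed -n '2p;4p'
python3 -m creep '[{"hand":0.65,"tx":0,"ty":0,"tz":0.003,"spin":0},{"hand":0.65,"tx":0,"ty":0,"tz":0,"spin":0}]' | sed -n '2p;4p'
python3 -m creep '[{"hand":0.65,"tx":0,"ty":0,"tz":0.002,"spin":0},{"hand":0.65,"tx":0,"ty":0,"tz":0,"spin":0}]' | sed -n '2p;4p'
```

```text
tool_pos: [617.2, 291.7, -11.5]
tcp_rot: [-3.137, 0.001, 1.57]
contact_force: [0.2, 0.7, 0.8]
grip_width: 59.6
tool_pos: [620.0, 292.7, -11.6]
contact_force: [-0.6, -0.7, 0.8]
tool_pos: [619.0, 292.3, -16.2]
contact_force: [0.9, -0.4, -0.1]
tool_pos: [618.7, 292.3, -18.8]
contact_force: [-0.6, 0.3, -0.0]
```

```bash
python3 -m creep '[{"hand":0.65,"tx":0,"ty":0,"tz":0.002,"spin":0},{"hand":0.65,"tx":0,"ty":0,"tz":0,"spin":0}]' | sed -n '2p;4p'
python3 -m creep '[{"hand":0.65,"tx":0,"ty":0,"tz":0.0015,"spin":0},{"hand":0.65,"tx":0,"ty":0,"tz":0,"spin":0}]' | sed -n '2p;4p'
python3 -m creep '[{"hand":0.65,"tx":0,"ty":0,"tz":0.0015,"spin":0},{"hand":0.65,"tx":0,"ty":0,"tz":0,"spin":0}]' | sed -n '2p;4p'
```

```text
tool_pos: [618.7, 292.2, -20.8]
contact_force: [-0.0, -0.2, 0.6]
tool_pos: [618.8, 292.3, -22.2]
contact_force: [-0.1, -0.3, 0.6]
tool_pos: [618.8, 292.2, -23.7]
contact_force: [-0.5, -0.1, -0.3]
```

```bash
python3 -m creep '[{"hand":0.65,"tx":0,"ty":0,"tz":0.0015,"spin":0},{"hand":0.65,"tx":0,"ty":0,"tz":0,"spin":0}]' | sed -n '2p;4p'
python3 -m creep '[{"hand":0.65,"tx":0,"ty":0,"tz":0.0015,"spin":0},{"hand":0.65,"tx":0,"ty":0,"tz":0,"spin":0}]' | sed -n '2p;4p'
python3 -m creep '[{"hand":0.65,"tx":0,"ty":0,"tz":0.0015,"spin":0},{"hand":0.65,"tx":0,"ty":0,"tz":0,"spin":0}]' | sed -n '2p;4p'
python3 -m creep '[{"hand":0,"tx":0,"ty":0,"tz":0,"spin":0},{"hand":0,"tx":0,"ty":0,"tz":0,"spin":0}]' | sed -n '2p;4,6p'
```

```text
tool_pos: [619.0, 292.4, -24.9]
contact_force: [-0.4, -0.2, 0.4]
tool_pos: [619.0, 292.3, -25.0]
contact_force: [-3.6, -1.4, 9.0]
tool_pos: [619.1, 292.4, -25.1]
contact_force: [-6.8, -3.2, 17.3]
tool_pos: [619.4, 292.9, -25.1]
contact_force: [-6.1, -1.4, 16.5]
grip_width: 48.3
finger_force: 31.7
```

```bash
python3 -m creep '[{"hand":0.62,"tx":0,"ty":0,"tz":-0.0035,"spin":0},{"hand":0.62,"tx":0,"ty":0,"tz":0,"spin":0},{"hand":0.62,"tx":0,"ty":0,"tz":0,"spin":-10},{"hand":0.62,"tx":0,"ty":0,"tz":0,"spin":-10},{"hand":0.62,"tx":0,"ty":0,"tz":0,"spin":-10}]' | sed -n '2p;4,5p'
python3 -m creep '[{"hand":0.62,"tx":0,"ty":0,"tz":0,"spin":-10},{"hand":0.62,"tx":0,"ty":0,"tz":0,"spin":-10},{"hand":0.62,"tx":0,"ty":0,"tz":0,"spin":-10},{"hand":0.62,"tx":0,"ty":0,"tz":0,"spin":-10},{"hand":0.62,"tx":0,"ty":0,"tz":0,"spin":-10}]' | sed -n '2p;4p'
python3 -m creep '[{"hand":0.62,"tx":0,"ty":0,"tz":0,"spin":-10},{"hand":0,"tx":0,"ty":0,"tz":0,"spin":0},{"hand":0,"tx":0,"ty":0,"tz":0,"spin":0},{"hand":0,"tx":0,"ty":0,"tz":0,"spin":0}]'
```

```text
tool_pos: [619.0, 292.0, -24.9]
contact_force: [0.3, -0.2, 1.3]
grip_width: 57.1
tool_pos: [619.0, 292.2, -24.9]
contact_force: [-0.7, 0.2, 1.3]
time: 25.52
tool_pos: [618.7, 292.2, -24.9]
tcp_rot: [-3.141, -0.001, 3.14]
contact_force: [0.1, 1.2, -0.6]
grip_width: 48.0
finger_force: 30.1
```

```bash
python3 -m creep '[{"hand":0,"tx":0,"ty":0,"tz":-0.02,"spin":0},{"hand":0,"tx":0,"ty":0,"tz":-0.02,"spin":10},{"hand":0,"tx":0,"ty":0,"tz":-0.02,"spin":10},{"hand":0,"tx":0,"ty":0,"tz":-0.02,"spin":10},{"hand":0,"tx":0,"ty":0,"tz":-0.02,"spin":10}]' | sed -n '2p;4,5p'
python3 -m creep '[{"hand":0,"tx":0,"ty":0,"tz":-0.02,"spin":10},{"hand":0,"tx":0,"ty":0,"tz":-0.02,"spin":10},{"hand":0,"tx":0,"ty":0,"tz":-0.02,"spin":10},{"hand":0,"tx":0,"ty":0,"tz":-0.02,"spin":10},{"hand":0,"tx":0,"ty":0,"tz":0,"spin":10}]' | sed -n '2,5p'
python3 -m creep '[{"hand":0,"tx":-0.0465,"ty":-0.0229,"tz":0,"spin":0},{"hand":0,"tx":-0.0465,"ty":-0.0229,"tz":0,"spin":0},{"hand":0,"tx":-0.0465,"ty":-0.0229,"tz":0,"spin":0},{"hand":0,"tx":-0.0465,"ty":-0.0229,"tz":0,"spin":0},{"hand":0,"tx":-0.0465,"ty":-0.0229,"tz":0,"spin":0}]' | sed -n '2,5p'
python3 -m creep '[{"hand":0,"tx":0,"ty":0,"tz":0.015,"spin":0},{"hand":0,"tx":0,"ty":0,"tz":0.015,"spin":0},{"hand":0,"tx":0,"ty":0,"tz":0,"spin":0},{"hand":0,"tx":0,"ty":0,"tz":0,"spin":0}]' | sed -n '1,5p'
```

```text
tool_pos: [619.0, 292.4, 77.7]
contact_force: [-0.0, -0.8, -1.1]
grip_width: 47.9
tool_pos: [619.9, 292.7, 159.4]
tcp_rot: [3.137, -0.002, 1.564]
contact_force: [-0.2, -0.1, -0.8]
grip_width: 47.9
tool_pos: [503.7, 58.4, 156.9]
tcp_rot: [3.139, 0.0, 1.57]
contact_force: [0.6, -0.7, -0.8]
grip_width: 47.9
time: 27.9
tool_pos: [504.7, 60.7, 125.3]
tcp_rot: [-3.142, -0.0, 1.572]
contact_force: [0.0, -1.0, -0.5]
grip_width: 48.1
```

```bash
python3 -m creep '[{"hand":0,"tx":0,"ty":0,"tz":0.007,"spin":0},{"hand":0,"tx":0,"ty":0,"tz":0,"spin":0},{"hand":0,"tx":0,"ty":0,"tz":0,"spin":0}]' | sed -n '2,4p'
python3 -m creep '[{"hand":0,"tx":0,"ty":0,"tz":0.005,"spin":0},{"hand":0,"tx":0,"ty":0,"tz":0.003,"spin":0},{"hand":0,"tx":0,"ty":0,"tz":0,"spin":0}]' | sed -n '2p;4p'
```

```text
tool_pos: [504.4, 59.9, 118.4]
tcp_rot: [-3.142, -0.0, 1.571]
contact_force: [0.7, 0.4, -1.2]
tool_pos: [504.1, 59.8, 110.1]
contact_force: [0.1, 0.3, -0.6]
```

```bash
python3 -m creep '[{"hand":0,"tx":0,"ty":0,"tz":0.003,"spin":0},{"hand":0,"tx":0,"ty":0,"tz":0.002,"spin":0},{"hand":0,"tx":0,"ty":0,"tz":0,"spin":0}]' | sed -n '2p;4p'
python3 -m creep '[{"hand":0,"tx":0,"ty":0,"tz":0.002,"spin":0},{"hand":0,"tx":0,"ty":0,"tz":0.002,"spin":0},{"hand":0,"tx":0,"ty":0,"tz":0,"spin":0}]' | sed -n '2p;4p'
python3 -m creep '[{"hand":0,"tx":0,"ty":0,"tz":0.004,"spin":0},{"hand":0,"tx":0,"ty":0,"tz":0.004,"spin":0},{"hand":0,"tx":0,"ty":0,"tz":0,"spin":0}]' | sed -n '2p;4p'
```

```text
tool_pos: [504.2, 59.8, 105.3]
contact_force: [-0.0, -0.9, -0.8]
tool_pos: [504.2, 59.8, 101.2]
contact_force: [0.3, 0.3, -0.6]
tool_pos: [504.0, 59.8, 93.0]
contact_force: [-0.2, -0.1, -1.2]
```

Clear on the square. On down to the spacer top, expected at TCP z of about 69.

```bash
python3 -m creep '[{"hand":0,"tx":0,"ty":0,"tz":0.005,"spin":0},{"hand":0,"tx":0,"ty":0,"tz":0.005,"spin":0},{"hand":0,"tx":0,"ty":0,"tz":0.005,"spin":0},{"hand":0,"tx":0,"ty":0,"tz":0,"spin":0}]' | sed -n '2p;4p'
python3 -m creep '[{"hand":0,"tx":0,"ty":0,"tz":0.003,"spin":0},{"hand":0,"tx":0,"ty":0,"tz":0.003,"spin":0},{"hand":0,"tx":0,"ty":0,"tz":0,"spin":0}]' | sed -n '2p;4p'
python3 -m creep '[{"hand":0,"tx":0,"ty":0,"tz":0.0015,"spin":0},{"hand":0,"tx":0,"ty":0,"tz":0,"spin":0}]' | sed -n '2p;4p'
python3 -m creep '[{"hand":0,"tx":0,"ty":0,"tz":0.001,"spin":0},{"hand":0,"tx":0,"ty":0,"tz":0,"spin":0}]' | sed -n '2p;4,5p'
```

```text
tool_pos: [504.0, 59.8, 77.9]
contact_force: [-0.4, 0.1, -0.9]
tool_pos: [504.2, 59.8, 72.2]
contact_force: [0.2, -1.2, -1.2]
tool_pos: [504.3, 59.8, 70.9]
contact_force: [-0.9, -0.4, 0.1]
tool_pos: [504.3, 59.8, 69.9]
contact_force: [0.2, -0.0, -0.6]
grip_width: 48.3
```

```bash
python3 -m creep '[{"hand":0,"tx":0,"ty":0,"tz":0.001,"spin":0},{"hand":0,"tx":0,"ty":0,"tz":0,"spin":0}]' | sed -n '1,2p;4,5p'
python3 -m creep '[{"hand":0,"tx":0,"ty":0,"tz":0.0007,"spin":0},{"hand":0,"tx":0,"ty":0,"tz":0,"spin":0}]' | sed -n '2p;4,5p'
```

```text
time: 31.4
tool_pos: [504.4, 59.8, 69.0]
contact_force: [-0.7, 0.2, 0.9]
grip_width: 47.7
tool_pos: [504.5, 59.8, 68.9]
contact_force: [-1.8, -0.5, 6.6]
grip_width: 47.9
```

```bash
python3 -m creep '[{"hand":0.65,"tx":0,"ty":0,"tz":0,"spin":0},{"hand":0.65,"tx":0,"ty":0,"tz":0,"spin":0},{"hand":0.65,"tx":0,"ty":0,"tz":-0.01,"spin":0},{"hand":0.65,"tx":0,"ty":0,"tz":-0.04,"spin":0},{"hand":0.65,"tx":0,"ty":0,"tz":-0.04,"spin":0}]' | sed -n '2,5p'
python3 -m creep '[{"hand":0.65,"tx":0.053,"ty":0,"tz":0,"spin":0},{"hand":0.65,"tx":0.053,"ty":0,"tz":0,"spin":0},{"hand":0.65,"tx":0.053,"ty":0,"tz":0,"spin":0},{"hand":0.65,"tx":0.053,"ty":0,"tz":0,"spin":0},{"hand":0.65,"tx":0.053,"ty":-0.004,"tz":0,"spin":0}]' | sed -n '2p'
python3 -m creep '[{"hand":0.65,"tx":0,"ty":0,"tz":0.045,"spin":0},{"hand":0.65,"tx":0,"ty":0,"tz":0,"spin":0},{"hand":0.65,"tx":0,"ty":0,"tz":0,"spin":0},{"hand":0.65,"tx":0,"ty":0,"tz":0,"spin":0}]' | sed -n '1,5p'
python3 - <<'E'
from h import *
import pickle
d=cap('wrist','w6.png');o=get_obs();pickle.dump((d,o),open('w6.pkl','wb'));print(o['tool_pos'],proj(d,[500,325,6]))
# flange outline (union silhouette) and whole-blob
m=cv2.inRange(cv2.cvtColor(d['color'],cv2.COLOR_RGB2HSV),(4,100,50),(18,255,255))
for c in cv2.findContours(m,cv2.RETR_EXTERNAL,cv2.CHAIN_APPROX_NONE)[0]:
    if cv2.contourArea(c)>150: e=cv2.fitEllipse(c);print(e,cv2.boundingRect(c),ray(d,*e[0],6))
# flange top circle: far side edge points
s=cap('side');sc=cap('scene')
for n,D in(('side',s),('scene',sc)):
    b=cv2.cvtColor(D['color'],cv2.COLOR_RGB2BGR);p=proj(D,[504,60,100]);x,y=int(p[0])-20,int(p[1])-30
    cv2.imwrite(f'pics/{n}6.png',cv2.resize(b[y:y+60,x:x+40],(300,450),interpolation=cv2.INTER_CUBIC))
E
```

```text
tool_pos: [504.2, 59.8, 159.6]
tcp_rot: [-3.141, -0.0, 1.571]
contact_force: [1.1, -1.1, -0.1]
grip_width: 59.6
tool_pos: [500.4, 326.6, 158.9]
time: 33.4
tool_pos: [501.6, 324.6, 115.2]
tcp_rot: [3.139, -0.001, 1.569]
contact_force: [-0.1, 0.3, 0.2]
grip_width: 59.8
[501.49170797 324.59545149 115.05729415] [251.54837416 184.26413145]
((251.83692932128906, 183.25808715820312), (43.63368225097656, 44.84896469116211), 1.5628533363342285) (230, 161, 45, 46) [500.29456537 326.04458639   6.        ]
((310.5570068359375, 35.854549407958984), (31.922338485717773, 222.11622619628906), 83.9822769165039) (219, 11, 183, 49) [553.32154593 461.68921635   6.        ]
```

```bash
python3 -m creep '[{"hand":0.55,"tx":0.0006,"ty":0,"tz":0.04,"spin":0},{"hand":0.55,"tx":0,"ty":0,"tz":0.04,"spin":0},{"hand":0.55,"tx":0,"ty":0,"tz":0.03,"spin":0},{"hand":0.55,"tx":0,"ty":0,"tz":0.018,"spin":0},{"hand":0.55,"tx":0,"ty":0,"tz":0,"spin":0}]' | sed -n '2,5p'
python3 -m creep '[{"hand":0,"tx":0,"ty":0,"tz":0,"spin":0},{"hand":0,"tx":0,"ty":0,"tz":0,"spin":0},{"hand":0,"tx":0,"ty":0,"tz":0,"spin":0}]'
```

```text
tool_pos: [500.0, 325.1, -15.4]
tcp_rot: [-3.14, 0.001, 1.57]
contact_force: [-0.6, 0.4, 0.5]
grip_width: 50.2
time: 34.55
tool_pos: [500.9, 325.8, -13.5]
tcp_rot: [3.14, -0.001, 1.571]
contact_force: [-1.1, -0.4, 6.5]
grip_width: 31.6
finger_force: 30.0
```

```bash
python3 -c "
import cv2,numpy as np
cv2.imwrite('pics/v10.png',np.hstack([cv2.imread('pics/side6.png'),cv2.imread('pics/scene6.png')]))"
```

```text
(no output)
```

View pics/v10.png

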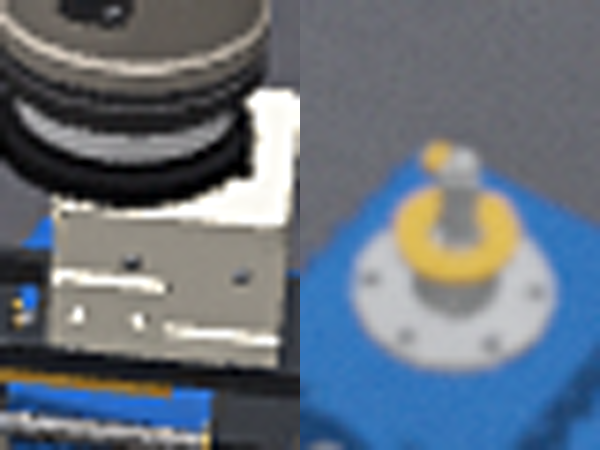

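The scene crop (right half) shows the brass washer at (460,235), flat on the spacer, with the spindle standing through both. The grip on the bushing reads +6.5 N upward, so I'll regrip crosswise, which also centres it.

```bash
python3 -m creep '[{"hand":0,"tx":0,"ty":0,"tz":0,"spin":0}]' | sed -n '2,6p'
python3 -m creep '[{"hand":0.5,"tx":0,"ty":0,"tz":0,"spin":0},{"hand":0.5,"tx":0,"ty":0,"tz":0,"spin":0},{"hand":0.5,"tx":0,"ty":0,"tz":0,"spin":0}]' | sed -n '2,5p'
```

```text
tool_pos: [501.0, 325.8, -13.5]
tcp_rot: [3.14, -0.001, 1.571]
contact_force: [-1.7, -0.2, 6.6]
grip_width: 31.1
finger_force: 30.0
tool_pos: [500.3, 325.4, -14.9]
tcp_rot: [-3.141, 0.0, 1.571]
contact_force: [0.4, -0.6, 0.3]
grip_width: 45.9
```

```bash
python3 -m creep '[{"hand":0.5,"tx":0,"ty":0,"tz":-0.004,"spin":0},{"hand":0.5,"tx":0,"ty":0,"tz":0,"spin":-10},{"hand":0.5,"tx":0,"ty":0,"tz":0,"spin":-10},{"hand":0.5,"tx":0,"ty":0,"tz":0,"spin":-10},{"hand":0.5,"tx":0,"ty":0,"tz":0,"spin":-10}]' | sed -n '2p;4p'
python3 -m creep '[{"hand":0.5,"tx":0,"ty":0,"tz":0,"spin":-10},{"hand":0.5,"tx":0,"ty":0,"tz":0,"spin":-10},{"hand":0.5,"tx":0,"ty":0,"tz":0,"spin":-10},{"hand":0.5,"tx":0,"ty":0,"tz":0,"spin":-10},{"hand":0.5,"tx":0,"ty":0,"tz":0,"spin":-10}]' | sed -n '2p;4p'
python3 -m creep '[{"hand":0,"tx":0,"ty":0,"tz":0,"spin":0},{"hand":0,"tx":0,"ty":0,"tz":0,"spin":0},{"hand":0,"tx":0,"ty":0,"tz":0,"spin":0}]'
```

```text
tool_pos: [500.5, 325.5, -10.5]
contact_force: [0.3, -0.0, 0.0]
tool_pos: [500.5, 325.4, -10.5]
contact_force: [-0.8, -0.1, 0.3]
time: 36.67
tool_pos: [500.5, 325.5, -10.6]
tcp_rot: [3.141, 0.0, 3.14]
contact_force: [-0.0, 0.6, -0.1]
grip_width: 31.3
finger_force: 30.0
```

```bash
python3 -m creep '[{"hand":0,"tx":0,"ty":0,"tz":-0.02,"spin":0},{"hand":0,"tx":0,"ty":0,"tz":-0.02,"spin":10},{"hand":0,"tx":0,"ty":0,"tz":-0.02,"spin":10},{"hand":0,"tx":0,"ty":0,"tz":-0.02,"spin":10},{"hand":0,"tx":0,"ty":0,"tz":-0.02,"spin":10}]' | sed -n '2p;4,5p'
python3 -m creep '[{"hand":0,"tx":0,"ty":0,"tz":-0.02,"spin":10},{"hand":0,"tx":0,"ty":0,"tz":-0.02,"spin":10},{"hand":0,"tx":0,"ty":0,"tz":-0.02,"spin":10},{"hand":0,"tx":0,"ty":0,"tz":-0.02,"spin":10},{"hand":0,"tx":0,"ty":0,"tz":0,"spin":10}]' | sed -n '2,5p'
python3 -m creep '[{"hand":0,"tx":-0.0531,"ty":0.0037,"tz":0,"spin":0},{"hand":0,"tx":-0.0531,"ty":0,"tz":0,"spin":0},{"hand":0,"tx":-0.0531,"ty":0,"tz":0,"spin":0},{"hand":0,"tx":-0.0531,"ty":0,"tz":0,"spin":0},{"hand":0,"tx":-0.0533,"ty":0,"tz":0,"spin":0}]' | sed -n '2p'
python3 -m creep '[{"hand":0,"tx":0,"ty":0,"tz":0.015,"spin":0},{"hand":0,"tx":0,"ty":0,"tz":0.01,"spin":0},{"hand":0,"tx":0,"ty":0,"tz":0,"spin":0},{"hand":0,"tx":0,"ty":0,"tz":0,"spin":0}]' | sed -n '1,5p'
python3 -m creep '[{"hand":0,"tx":0,"ty":0,"tz":0,"spin":0}]' | sed -n '2,4p'
```

```text
tool_pos: [500.0, 325.2, 89.5]
contact_force: [0.7, -0.2, -1.5]
grip_width: 31.2
tool_pos: [501.0, 325.7, 170.7]
tcp_rot: [3.139, -0.001, 1.563]
contact_force: [-0.3, 0.0, -3.0]
grip_width: 31.2
tool_pos: [503.5, 58.1, 169.0]
time: 39.05
tool_pos: [504.2, 60.4, 144.5]
tcp_rot: [3.141, -0.0, 1.572]
contact_force: [0.1, 0.4, -2.7]
grip_width: 31.5
tool_pos: [504.3, 60.2, 144.6]
tcp_rot: [3.141, -0.0, 1.572]
contact_force: [-0.1, -0.1, -2.0]
```

```bash
python3 -m creep '[{"hand":0,"tx":0,"ty":0,"tz":0.006,"spin":0},{"hand":0,"tx":0,"ty":0,"tz":0.005,"spin":0},{"hand":0,"tx":0,"ty":0,"tz":0,"spin":0}]' | sed -n '2p;4p'
python3 -m creep '[{"hand":0,"tx":0,"ty":0,"tz":0.003,"spin":0},{"hand":0,"tx":0,"ty":0,"tz":0.002,"spin":0},{"hand":0,"tx":0,"ty":0,"tz":0,"spin":0}]' | sed -n '2p;4p'
python3 -m creep '[{"hand":0,"tx":0,"ty":0,"tz":0.002,"spin":0},{"hand":0,"tx":0,"ty":0,"tz":0.002,"spin":0},{"hand":0,"tx":0,"ty":0,"tz":0,"spin":0}]' | sed -n '2p;4p'
```

```text
tool_pos: [503.6, 59.7, 132.6]
contact_force: [-0.6, -0.6, -1.3]
tool_pos: [504.0, 59.7, 128.1]
contact_force: [0.8, 0.1, -1.3]
tool_pos: [503.9, 59.7, 124.0]
contact_force: [0.2, 0.6, -2.8]
```

Over the nose without contact. The shoulder should come at TCP z of about 119.4.

```bash
python3 -m creep '[{"hand":0,"tx":0,"ty":0,"tz":0.002,"spin":0},{"hand":0,"tx":0,"ty":0,"tz":0.0015,"spin":0},{"hand":0,"tx":0,"ty":0,"tz":0,"spin":0}]' | sed -n '2p;4p'
python3 -m creep '[{"hand":0,"tx":0,"ty":0,"tz":0.001,"spin":0},{"hand":0,"tx":0,"ty":0,"tz":0,"spin":0}]' | sed -n '2p;4p'
python3 -m creep '[{"hand":0,"tx":0,"ty":0,"tz":0.001,"spin":0},{"hand":0,"tx":0,"ty":0,"tz":0,"spin":0}]' | sed -n '1,2p;4,5p'
```

```text
tool_pos: [503.9, 59.7, 120.6]
contact_force: [0.3, 0.4, -2.3]
tool_pos: [504.0, 59.7, 119.7]
contact_force: [-1.2, -0.1, -2.5]
time: 41.18
tool_pos: [504.2, 59.7, 119.1]
contact_force: [-1.2, -0.7, 2.9]
grip_width: 31.2
```

```bash
python3 -m creep '[{"hand":0,"tx":0,"ty":0,"tz":0.001,"spin":0},{"hand":0,"tx":0,"ty":0,"tz":0.0005,"spin":0},{"hand":0,"tx":0,"ty":0,"tz":0,"spin":0}]' | sed -n '2p;4p'
python3 -m creep '[{"hand":0,"tx":0,"ty":0,"tz":0,"spin":4},{"hand":0,"tx":0,"ty":0,"tz":0,"spin":4}]' | sed -n '2,4p'
python3 -m creep '[{"hand":0,"tx":0,"ty":0,"tz":0,"spin":4},{"hand":0,"tx":0,"ty":0,"tz":0,"spin":4}]' | sed -n '2,4p'
python3 -m creep '[{"hand":0,"tx":0,"ty":0,"tz":0,"spin":4},{"hand":0,"tx":0,"ty":0,"tz":0,"spin":4}]' | sed -n '2,4p'
```

```text
tool_pos: [504.4, 59.7, 118.7]
contact_force: [-3.9, -0.6, 11.6]
tool_pos: [504.9, 59.6, 118.8]
tcp_rot: [3.139, -0.0, 1.429]
contact_force: [-2.2, -0.2, 11.5]
tool_pos: [505.3, 59.4, 118.9]
tcp_rot: [3.138, -0.001, 1.289]
contact_force: [-0.7, -1.1, 10.9]
tool_pos: [505.5, 59.3, 118.9]
tcp_rot: [3.138, -0.001, 1.15]
contact_force: [-0.9, -1.2, 10.2]
```

```bash
python3 -m creep '[{"hand":0,"tx":0,"ty":0,"tz":0,"spin":4},{"hand":0,"tx":0,"ty":0,"tz":0,"spin":4}]' | sed -n '2,4p'
python3 -m creep '[{"hand":0,"tx":0,"ty":0,"tz":0,"spin":4},{"hand":0,"tx":0,"ty":0,"tz":0,"spin":4}]' | sed -n '2,4p'
python3 -m creep '[{"hand":0,"tx":0,"ty":0,"tz":0,"spin":4},{"hand":0,"tx":0,"ty":0,"tz":0,"spin":4}]' | sed -n '2,4p'
```

```text
tool_pos: [505.5, 59.3, 118.9]
tcp_rot: [3.138, -0.002, 1.01]
contact_force: [-1.6, -1.3, 9.5]
tool_pos: [505.5, 59.2, 118.8]
tcp_rot: [3.138, -0.002, 0.87]
contact_force: [0.7, -1.3, 9.5]
tool_pos: [505.4, 59.1, 118.6]
tcp_rot: [3.138, -0.002, 0.731]
contact_force: [-0.4, -2.7, 7.8]
```

```bash
python3 -m creep '[{"hand":0,"tx":0,"ty":0,"tz":0,"spin":4},{"hand":0,"tx":0,"ty":0,"tz":0,"spin":0}]' | sed -n '2,4p'
python3 -m creep '[{"hand":0,"tx":0,"ty":0,"tz":0,"spin":4},{"hand":0,"tx":0,"ty":0,"tz":0,"spin":0}]' | sed -n '2,4p'
python3 -m creep '[{"hand":0,"tx":0,"ty":0,"tz":0,"spin":4},{"hand":0,"tx":0,"ty":0,"tz":0,"spin":0}]' | sed -n '1,4p'
```

```text
tool_pos: [505.1, 59.0, 118.3]
tcp_rot: [3.139, -0.002, 0.662]
contact_force: [0.0, -3.0, 6.7]
tool_pos: [504.0, 59.7, 117.0]
tcp_rot: [-3.141, 0.0, 0.594]
contact_force: [0.4, -0.2, -2.3]
time: 43.8
tool_pos: [503.9, 59.7, 116.9]
tcp_rot: [-3.141, 0.0, 0.525]
contact_force: [-0.3, -0.8, -1.3]
```

It dropped in at yaw of about 0.59 and the force is back to just the weight. Sliding it down now.

```bash
python3 -m creep '[{"hand":0,"tx":0,"ty":0,"tz":0.002,"spin":0},{"hand":0,"tx":0,"ty":0,"tz":0,"spin":0}]' | sed -n '2p;4p'
python3 -m creep '[{"hand":0,"tx":0,"ty":0,"tz":0.003,"spin":0},{"hand":0,"tx":0,"ty":0,"tz":0,"spin":0}]' | sed -n '2p;4p'
python3 -m creep '[{"hand":0,"tx":0,"ty":0,"tz":0.003,"spin":0},{"hand":0,"tx":0,"ty":0,"tz":0,"spin":0}]' | sed -n '2,4p'
```

```text
tool_pos: [503.8, 59.8, 114.9]
contact_force: [0.4, 0.4, -1.3]
tool_pos: [503.9, 59.7, 111.9]
contact_force: [0.1, -0.5, -1.9]
tool_pos: [503.9, 59.7, 109.0]
tcp_rot: [-3.141, 0.0, 0.523]
contact_force: [0.9, -0.4, -1.2]
```

```bash
python3 -m creep '[{"hand":0,"tx":0,"ty":0,"tz":0.004,"spin":0},{"hand":0,"tx":0,"ty":0,"tz":0.004,"spin":0},{"hand":0,"tx":0,"ty":0,"tz":0,"spin":0}]' | sed -n '2p;4p'
python3 -m creep '[{"hand":0,"tx":0,"ty":0,"tz":0.004,"spin":0},{"hand":0,"tx":0,"ty":0,"tz":0.004,"spin":0},{"hand":0,"tx":0,"ty":0,"tz":0,"spin":0}]' | sed -n '2p;4p'
python3 -m creep '[{"hand":0,"tx":0,"ty":0,"tz":0.002,"spin":0},{"hand":0,"tx":0,"ty":0,"tz":0,"spin":0}]' | sed -n '2p;4p'
python3 -m creep '[{"hand":0,"tx":0,"ty":0,"tz":0.001,"spin":0},{"hand":0,"tx":0,"ty":0,"tz":0,"spin":0}]' | sed -n '2p;4p'
python3 -m creep '[{"hand":0,"tx":0,"ty":0,"tz":0.001,"spin":0},{"hand":0,"tx":0,"ty":0,"tz":0,"spin":0}]' | sed -n '2p;4p'
```

```text
tool_pos: [503.9, 59.7, 100.8]
contact_force: [-0.3, -0.0, -2.5]
tool_pos: [503.9, 59.7, 92.9]
contact_force: [-0.6, 0.0, -1.7]
tool_pos: [503.9, 59.7, 91.1]
contact_force: [0.2, 0.0, -2.1]
tool_pos: [504.0, 59.7, 90.2]
contact_force: [-0.4, -0.4, -1.2]
tool_pos: [504.0, 59.7, 89.2]
contact_force: [0.9, -1.1, -2.1]
```

```bash
python3 -m creep '[{"hand":0,"tx":0,"ty":0,"tz":0.001,"spin":0},{"hand":0,"tx":0,"ty":0,"tz":0,"spin":0}]' | sed -n '2p;4p'
python3 -m creep '[{"hand":0,"tx":0,"ty":0,"tz":0.0008,"spin":0},{"hand":0,"tx":0,"ty":0,"tz":0,"spin":0}]' | sed -n '2p;4p'
python3 -m creep '[{"hand":0,"tx":0,"ty":0,"tz":0.0006,"spin":0},{"hand":0,"tx":0,"ty":0,"tz":0,"spin":0}]' | sed -n '1,2p;4p'
```

```text
tool_pos: [504.2, 59.7, 88.3]
contact_force: [0.1, 0.3, -1.1]
tool_pos: [504.3, 59.7, 88.3]
contact_force: [-1.6, 0.3, 5.9]
time: 46.8
tool_pos: [504.4, 59.8, 88.2]
contact_force: [-3.6, 0.8, 9.5]
```

```bash
python3 -m creep '[{"hand":0,"tx":0,"ty":0,"tz":-0.0008,"spin":0},{"hand":0.55,"tx":0,"ty":0,"tz":0,"spin":0},{"hand":0.55,"tx":0,"ty":0,"tz":0,"spin":0},{"hand":0.55,"tx":0,"ty":0,"tz":0,"spin":0},{"hand":0.55,"tx":0,"ty":0,"tz":-0.005,"spin":0}]' | sed -n '2p;4,5p'
python3 -m creep '[{"hand":0.55,"tx":0,"ty":0,"tz":-0.03,"spin":0},{"hand":0.55,"tx":0,"ty":0,"tz":-0.06,"spin":0},{"hand":0.55,"tx":0,"ty":0,"tz":-0.06,"spin":0},{"hand":0.55,"tx":0,"ty":0,"tz":0,"spin":0},{"hand":0.55,"tx":0,"ty":0,"tz":0,"spin":0}]' | sed -n '1,2p;4,5p'
python3 - <<'E'
from h import *
d=cap('scene','end.png')
m=cv2.inRange(cv2.cvtColor(d['color'],cv2.COLOR_RGB2HSV),(4,100,60),(16,255,255))
for z in(99,135): print('expect',z,proj(d,[504,60,z]))
for c in cv2.findContours(m,cv2.RETR_EXTERNAL,cv2.CHAIN_APPROX_NONE)[0]:
    x,y,w,h=cv2.boundingRect(c)
    if cv2.contourArea(c)>40 and y>120: print((x,y,w,h))
E
```

```text
tool_pos: [503.7, 59.7, 92.4]
contact_force: [0.5, -0.6, 0.5]
grip_width: 50.6
time: 48.05
tool_pos: [503.6, 59.7, 242.2]
contact_force: [0.1, -0.2, -0.1]
grip_width: 50.6
expect 99 [285.90743811 174.38094081]
expect 135 [286.50269178 166.06453594]
(22, 376, 17, 8)
(286, 375, 17, 9)
(88, 372, 19, 12)
(153, 368, 21, 16)
(266, 367, 18, 15)
(219, 364, 22, 20)
(0, 361, 8, 15)
(241, 359, 24, 25)
(44, 356, 31, 28)
(109, 352, 32, 32)
(231, 351, 16, 14)
(175, 348, 31, 36)
(199, 343, 31, 41)
(0, 340, 45, 44)
(65, 336, 44, 48)
(196, 335, 16, 13)
(131, 332, 42, 52)
(165, 328, 30, 41)
(0, 326, 16, 24)
(31, 322, 48, 56)
(163, 321, 17, 12)
(99, 318, 42, 55)
(132, 314, 31, 38)
(2, 308, 47, 53)
(133, 307, 15, 12)
(67, 306, 43, 51)
(72, 304, 17, 19)
(101, 300, 32, 37)
(0, 295, 23, 31)
(103, 294, 15, 11)
(37, 293, 41, 48)
(92, 287, 12, 11)
(43, 283, 25, 25)
(10, 279, 44, 47)
(0, 267, 28, 36)
(16, 263, 32, 32)
(23, 258, 13, 9)
(0, 252, 24, 30)
(0, 247, 12, 9)
(339, 201, 11, 12)
(278, 162, 16, 18)
(0, 149, 26, 29)
```

The bushing blob is at (278–294, 162–180), where a seated one should appear, and the small bushing hasn't moved. Handing in.

```bash
python3 -c "
from plant import close_job
print(close_job())"
```

```text
the job is handed in; nothing more can be done
None
```

The spacer, washer and bushing are back on the spindle in that order, with the bushing turned onto the square and slid fully home against the washer; the job was handed in at about 48 s with the gripper clear, and the highest vertical force I read on the reducer was about 12 N.

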